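# Mount the bottle carrier on the bench shaker and load it

### The arm

A 7-joint arm with a two-finger parallel gripper is mounted at the origin on a cart in front of the work surface, level with it; the furniture and walls round the work are solid. World frame = base frame: x ahead of the robot, y to its left, z up, the work surface at z = 0. Lengths are in m, angles in rad, forces in N, time in s.
With the tool pointing down it reaches from about 0.425 to 0.925 m from the base axis. Payload 6.8 kg.
Tool frame: the origin (TCP) lies midway between the tips of the shut fingers; the grasp point (between the pads) lies 19 mm behind it; z points along the fingers, x is the direction in which the jaws open and shut, and the axes are right-handed (so a half turn about z gives the same grasp; the last joint's range is limited). The gripper opens to 85 mm and grips with 20 to 120 N. Pads are 22 mm wide; open, the fingers measure 114 mm over their backs; the gripper's body (76 mm by 85 mm) begins 54 mm behind the grasp point. The pads swing forward as they close: fully open they stand 13 mm farther back than shut.
Start: joints at [-1.453, 0.477, 0.022, 1.555, -0.011, 1.109, -0.083], TCP at [0.151, 0.658, 0.231] pointing down, gripper open.
Joint ranges: [-2.96, 2.96], [-0.34, 2.1], [-1.41, 1.46], [0.24, 2.44], [-1.37, 4.51], [0.17, 1.92], [-2.96, 2.96]. Speed limits (rad/s): [2.39, 2.39, 3.14, 3.14, 3.14, 3.14, 3.14].

### API

Orientations are given as a unit quaternion [w, x, y, z].
In Python, from station import * gives the robot as it stands.
- The arm moves only by the shell command python3 -m handwheel 'ROWS' [FORCE]. ROWS is JSON, a list of rows, each an object of numbers: "grip": the finger opening in cm, from 0 to 8.54; "tx", "ty", "tz": the shift along the tool's x, y, z in cm; "yaw": the turn about the tool's z in degrees. In form: [{"grip": .., "tx": .., "ty": .., "tz": .., "yaw": ..}, ...]. A call has 1 to 5 rows; each row shifts and turns the commanded pose from where the row before left it, along the tool's axes as they then stand; what a row does not reach is not made up. A row lasts 1/10 s, in which the tool goes at most 50 mm and 8.59 degrees, less where a joint would pass 70% of its speed; a pose out of reach is approached as far as the arm can. A call is refused whole if a number of a shift passes 5 or a number of a turn 8.59, either way. A call with a gripper value outside its range is refused whole. The fingers move at their own pace and stop on an object; FORCE is the grip in N (left out, the last holds). Time passes only in rows, so rows that do not move let the fingers close. It gives the time, the measured TCP pose, the force and the opening at its end, in the units of the state.
- get_obs(): the state, without advancing time (a new reading comes with each control period).
- read_camera(name): name is "scene" or "top" or "wrist"; returns a dict with "image" (420x560x3 uint8, blue, green, red), "intrinsics" (3x3 intrinsics, pixels), "position" and "attitude" of the camera in the world; the wrist camera has in their place "hand_eye" (4x4, takes a point from camera to tool coordinates, whose origin is the TCP and whose axes are the tool frame's). Camera axes: x right, y down, z forward; pixel columns grow to the right and rows downward; lengths in m; the calibration is good to about 2 mm. The wrist camera is an equidistant fisheye: a pixel r from the principal point sees the ray r / f radians off the axis. A picture is of the moment at which its call begins: read the wrist's pose just before it. There is no depth.
- hand_in(): hands the job in, once; it reports no verdict.
The state is a dict: "t": time; "q": joint angles; "joint_vel": joint speeds; "joint_torque": joint torques, N m; "eef_pos": TCP position; "tool_rot": TCP orientation; "contact_force": force on the tool from outside, world axes, zero at the start; "torque": the same for the moment, N m; "gripper_width": opening from 0.0 (shut) to 1.0 (fully open).
Only numpy, scipy, OpenCV 4.12 (cv2) and the standard library are available. Lean on these libraries where they do the work, as an engineer would, in place of code of your own. Each camera call takes 0.05 s, during which the arm holds its last target. There are 200 camera calls.

### The job

Set up the bench shaker: press the keyholes of the blue bottle carrier over the two studs of the shaker's drive plate and slide it down until it hangs locked and fully down, then push the red latch lever forward until the latch is shut over the top of the carrier. After that, load every white bottle with a blue cap that stands on the bench into the carrier, one per socket and in any socket, working each one down through the tight rubber grips (a twist to and fro helps) until it stands on the bottom. Leave the flask and the timer where they are.

Things in the scene. Friction and masses are not known exactly. Their poses are not given: they have to be found in the camera images.
- shaker: bench shaker, fixed: a white housing 250 mm wide, 100 mm high, and 35 mm before it an upright aluminium drive plate 262 mm wide, from 26 to 122 mm above the bench, with two studs. Origin: on the bench under the middle of the drive plate's front face; x points from the face back to the housing, y to the left seen from the robot, z up.
- stud_left (a point): centre of the front of the left (+y) stud's head. Head 20 mm in diameter, 5 mm thick, on a shank 9 mm in diameter; 6.5 mm of bare shank lie between the head and the drive plate's face, so this point is 11.5 mm in front of the face.
- stud_right (a point): the same point of the right (-y) stud's head. The studs are 200 mm apart, 108.5 mm above the bench, and point along the shaker's -x.
- latch (a joint): latch on top of the drive plate: 0 = open, red lever leaning 0.55 rad back; 0.70 = shut (stop), lever leaning 0.15 forward, a steel nose 2 to 4 mm above the carrier's top edge; stays where left. If the carrier is not fully down the nose strikes it. Hinge line along the shaker's y, 16 mm behind the face, 118 mm above the bench; lever at y = 73 mm.
- latch_tip (a point): point in the latch's red lever, 32 mm from the hinge line and 4 mm from its end; lever 22 mm wide (along y), 8 mm thick. Push it from behind towards the shaker's -x; it takes about 2 N.
- carrier: blue bottle carrier, loose, 0.5 kg, standing on the bench: base 250 mm wide (y), 109 mm deep (x -38 to 71), three sockets along y, upright back plate at x 66 to 71 mm, 100 mm high. Origin: on the underside below the middle socket; x points to the back plate, z up. Hung and fully down, its origin is at x = -71 to -73, y = 0, z = 33 to 35 mm in the shaker's frame, axes parallel.
- keyhole_left (a point): centre, on the plate's rear face, of the round lower end (26 mm in diameter) of the carrier's left (+y) keyhole, 100 mm from the middle, 46 mm above the underside. A slot 13 mm wide runs UP from it to 78 mm. So the round ends go over the heads with the carrier 27.5 mm above its fully down place, and it then slides down.
- keyhole_right (a point): the same point of the right (-y) keyhole.
- grip (a point): middle of the carrier's black grip on top of the back plate, 14 mm thick (x), 60 mm wide (y), from 96 to 130 mm above the underside; this point is at 115 mm, 68.5 mm behind the carrier's origin. Pinch it along x from above.
- socket_left (a point): centre of the floor of the carrier's left (+y) socket, a round grey sleeve, bore 56 mm, its rim 28 mm above this floor. Three sprung rubber pads in it stand in to a 47 mm circle and grip the 52 mm bottle, which by its own weight stays 10 to 24 mm above the floor. Socket axes lie 85 mm apart.
- socket_middle (a point): the same point of the middle socket, above the carrier's origin. Pushed straight down, a bottle meets some 12 to 20 N of friction from the pads; turned about its axis as it goes down, much less.
- socket_right (a point): the same point of the right (-y) socket. The socket floors lie 24 mm above the carrier's underside.
- bottle_1: white plastic bottle with a blue cap, to be loaded; two or three of them are present, all alike. Round body 52 mm in diameter up to a shoulder at about 80 mm, cap 29 mm in diameter from 95 to 108 mm, 0.2 kg, a third full. Origin: centre of its underside, z up its axis. Starts standing on the bench; fully home, its origin is on the socket's floor.
- bottle_2: white plastic bottle with a blue cap, to be loaded; two or three of them are present, all alike. Round body 52 mm in diameter up to a shoulder at about 80 mm, cap 29 mm in diameter from 95 to 108 mm, 0.2 kg, a third full. Origin: centre of its underside, z up its axis. Starts standing on the bench; fully home, its origin is on the socket's floor.
- bottle_3: white plastic bottle with a blue cap, to be loaded; two or three of them are present, all alike. Round body 52 mm in diameter up to a shoulder at about 80 mm, cap 29 mm in diameter from 95 to 108 mm, 0.2 kg, a third full. Origin: centre of its underside, z up its axis. Starts standing on the bench; fully home, its origin is on the socket's floor.
- flask: conical glass flask with a little pink liquid, 64 mm wide, 105 mm high, loose; not to be moved. Origin: centre of its underside.
- timer: white bench timer, 62 x 62 x 22 mm, loose; not to be moved. Origin: centre of its underside.
Not all that is in view belongs to the job. Leave any green look-alike of the bottle_3 alone.

How it is judged:
On the way, in this order (a step that is already met when the one before it is completed fails the run):
1. the carrier hangs on both studs, fully down (x of carrier in the frame of shaker between -0.077 and -0.066 m and y of carrier in the frame of shaker between -0.006 and 0.006 m and z of carrier in the frame of shaker between 0.03 and 0.039 m and angle between the z axis of carrier and the z axis of shaker, either way round below 0.08 rad), for 0.3 s.
2. the latch is shut over the hung carrier (all of step 1 and value of joint latch above 0.62 rad), for 0.2 s.
3. every bottle stands on the bottom of a socket (((horizontal distance between bottle_1 and socket_left below 0.006 m and z of bottle_1 in the frame of socket_left below 0.003 m and angle between the z axis of bottle_1 and the z axis of carrier, either way round below 0.08 rad) or (horizontal distance between bottle_1 and socket_middle below 0.006 m and z of bottle_1 in the frame of socket_middle below 0.003 m and angle between the z axis of bottle_1 and the z axis of carrier, either way round below 0.08 rad) or (horizontal distance between bottle_1 and socket_right below 0.006 m and z of bottle_1 in the frame of socket_right below 0.003 m and angle between the z axis of bottle_1 and the z axis of carrier, either way round below 0.08 rad)) and ((horizontal distance between bottle_2 and socket_left below 0.006 m and z of bottle_2 in the frame of socket_left below 0.003 m and angle between the z axis of bottle_2 and the z axis of carrier, either way round below 0.08 rad) or (horizontal distance between bottle_2 and socket_middle below 0.006 m and z of bottle_2 in the frame of socket_middle below 0.003 m and angle between the z axis of bottle_2 and the z axis of carrier, either way round below 0.08 rad) or (horizontal distance between bottle_2 and socket_right below 0.006 m and z of bottle_2 in the frame of socket_right below 0.003 m and angle between the z axis of bottle_2 and the z axis of carrier, either way round below 0.08 rad)) and ((horizontal distance between bottle_3 and socket_left below 0.006 m and z of bottle_3 in the frame of socket_left below 0.003 m and angle between the z axis of bottle_3 and the z axis of carrier, either way round below 0.08 rad) or (horizontal distance between bottle_3 and socket_middle below 0.006 m and z of bottle_3 in the frame of socket_middle below 0.003 m and angle between the z axis of bottle_3 and the z axis of carrier, either way round below 0.08 rad) or (horizontal distance between bottle_3 and socket_right below 0.006 m and z of bottle_3 in the frame of socket_right below 0.003 m and angle between the z axis of bottle_3 and the z axis of carrier, either way round below 0.08 rad))), for 0.2 s.
At the end, for the whole second after the job is handed in: The carrier hangs on both studs within 4 mm of fully down, its plate between the heads and the face; the latch is at 0.62 rad or more; every bottle present is within 6 mm of a socket's axis, within 3 mm of its floor and upright in it; carrier and bottles are at rest (all of step 2 and all of step 3 and linear speed of each of bottle_1, bottle_2, bottle_3, carrier below 0.02 m/s); the robot touches nothing.
It fails at once if the flask or the timer is shoved aside by more than 3 cm (distance of any of flask, timer from where it was at the start of the episode above 0.03 m).
Of bottle_1, bottle_2, bottle_3 only 2 to 3 are there at a start; the rules pass over those that are not, and their reading is None.
At some moment in a run one of bottle_1, bottle_2, bottle_3 may be knocked a few centimetres aside while the robot is not near it.
Once in a run the grip may slacken for a moment while it holds something.
It also fails if it takes over 210 s, if anything falls off the work surface, if the arm or the gripper's body presses on something with over 40 N, if the wrist force passes 120 N, or if a joint passes its speed limit or range.

## Working session

There is one attempt and no reset: what is moved stays moved. The work goes in short steps, Python scripts to look and compute and a shell command to move; the robot and the scene stay as the last step left them, time stands still between calls to the robot, and variables do not carry over. Pictures are saved under pics/ and viewed, about 12 in all and at most 16, crops included, and the job is handed in when it is done.

```bash
ls; mkdir -p pics
python3 - <<'E'
from station import *
import cv2,numpy as np
np.set_printoptions(precision=4,suppress=True)
o=get_obs();print(o)
for n in("scene","top"):
    c=read_camera(n);cv2.imwrite(f"pics/{n}0.png",c["image"]);print(n,c["intrinsics"],c["position"],c["attitude"])
c=read_camera("wrist");print(c["hand_eye"],c["intrinsics"])
E
```

```text
pics
{'t': 0.0, 'q': array([-1.4531,  0.4778,  0.0224,  1.5565, -0.0115,  1.1093, -0.0831]), 'joint_vel': array([-0.0008, -0.0003, -0.0003, -0.001 , -0.0008,  0.0014, -0.0005]), 'joint_torque': array([ -0.0001, -59.6472,   1.6079, -28.1193,   0.0125,   0.0096,
        -0.    ]), 'eef_pos': array([0.151 , 0.6573, 0.2303]), 'tool_rot': array([ 0.0006,  0.7823,  0.6229, -0.0007]), 'contact_force': array([ 0.1187,  0.0968, -0.675 ]), 'torque': array([ 0.0111,  0.0335, -0.0247]), 'gripper_width': 0.9956657130022021}
scene [[379.7528   0.     280.2681]
 [  0.     379.7528 208.0217]
 [  0.       0.       1.    ]] [ 0.0662 -0.7051  1.069 ] [-0.342   0.9021 -0.2453  0.095 ]
top [[456.1435   0.     274.8899]
 [  0.     456.1435 215.3187]
 [  0.       0.       1.    ]] [0.3965 0.0405 1.3969] [-0.0225  0.7098 -0.7037  0.0222]
[[ 1.      0.0003 -0.0007  0.0003]
 [-0.0001  0.9604  0.2786 -0.0712]
 [ 0.0007 -0.2786  0.9604 -0.1426]
 [ 0.      0.      0.      1.    ]] [[325.1923   0.     277.8256]
 [  0.     325.1923 209.7097]
 [  0.       0.       1.    ]]
```

View pics/scene0.png

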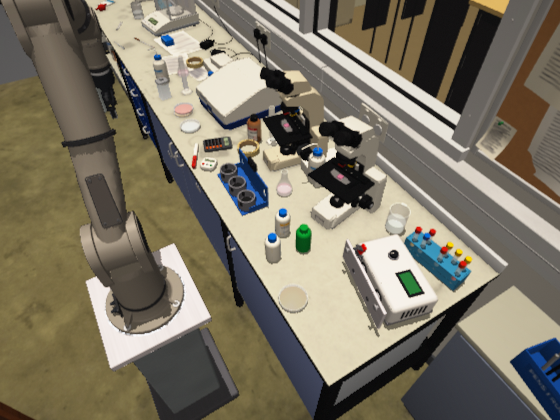

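View pics/top0.png

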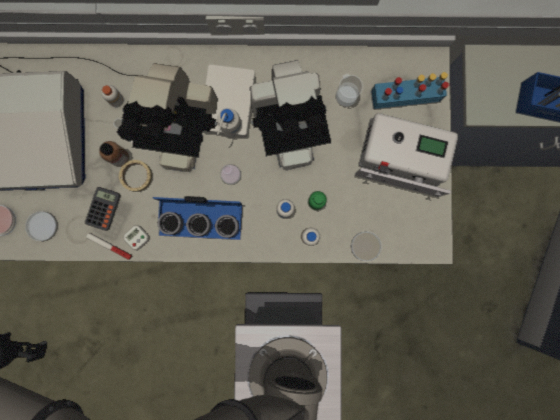

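The top view shows the carrier at (200,218) with its grip at (196,200), and bottles at (286,208) and (311,237). The green look-alike is at (318,200), the flask at (230,174), the timer at (136,238), and the shaker plate runs from (358,168) to (450,190). There is something with a blue cap at (228,120), so I'll zoom in.

```bash
cat > h.py <<'E'
from station import *
import cv2,numpy as np
from scipy.spatial.transform import Rotation as R
np.set_printoptions(precision=4,suppress=True)
def rot(q): return R.from_quat(np.array(q)[[1,2,3,0]]).as_matrix()
class V:
    def __init__(s,n):
        s.n=n
        if n=="wrist": o=get_obs()
        c=read_camera(n);s.im=c["image"];s.K=np.array(c["intrinsics"])
        if n=="wrist":
            H=np.array(c["hand_eye"]);Rt=rot(o["tool_rot"]);s.R=Rt@H[:3,:3];s.p=Rt@H[:3,3]+o["eef_pos"]
        else: s.R=rot(c["attitude"]);s.p=np.array(c["position"])
    def ray(s,u,v):
        x=(u-s.K[0,2])/s.K[0,0];y=(v-s.K[1,2])/s.K[1,1]
        if s.n=="wrist":
            r=np.hypot(x,y);k=np.sin(r)/max(r,1e-9);d=np.array([x*k,y*k,np.cos(r)])
        else: d=np.array([x,y,1.])
        return s.R@d
    def at(s,u,v,z):
        d=s.ray(u,v);return s.p+d*(z-s.p[2])/d[2]
    def px(s,P):
        d=s.R.T@(np.array(P)-s.p)
        if s.n=="wrist":
            r=np.hypot(d[0],d[1]);th=np.arctan2(r,d[2]);k=th/max(r,1e-9);a=d[:2]*k
        else:a=d[:2]/d[2]
        return a*s.K[[0,1],[0,1]]+s.K[:2,2]
def blobs(im,lo,hi,amin=15,roi=None):
    m=cv2.inRange(cv2.cvtColor(im,cv2.COLOR_BGR2HSV),lo,hi)
    n,l,st,c=cv2.connectedComponentsWithStats(m)
    return [(c[i].round(1),int(st[i,4]),st[i,:4]) for i in range(1,n) if st[i,4]>=amin],m
def tri(a,ua,b,ub):
    da,db=a.ray(*ua),b.ray(*ub);A=np.stack([da,-db],1);t=np.linalg.lstsq(A,b.p-a.p,rcond=None)[0]
    P,Q=a.p+da*t[0],b.p+db*t[1];return (P+Q)/2,np.linalg.norm(P-Q)
E
python3 - <<'E'
from h import *
s=V("scene");t=V("top")
for v in(s,t):
    print(v.n)
    b,m=blobs(v.im,(100,120,60),(125,255,255))
    for x in b: print(x[0],x[1],x[2], v.at(*x[0],.108)[:2])
print("red");b,m=blobs(t.im,(0,150,80),(6,255,255),4)
for x in b: print(x[0],x[1])
b,m=blobs(s.im,(0,150,80),(6,255,255),4)
for x in b: print('s',x[0],x[1])
c=lambda i,x,y,w,h,k:cv2.resize(i[y:y+h,x:x+w],None,fx=k,fy=k,interpolation=cv2.INTER_CUBIC)
a=c(t.im,140,80,200,100,4);b=c(t.im,140,170,200,100,4)
cv2.imwrite("pics/a.png",c(t.im,140,90,200,150,4))
cv2.imwrite("pics/b.png",np.hstack([c(t.im,350,100,110,110,3.6),c(s.im,330,220,110,110,3.6)]))
cv2.imwrite("pics/c.png",c(s.im,140,100,200,150,4))
E
```

```text
scene
[167.1  39.9] 95 [161  35  13  11] [0.5931 1.4222]
[157.  57.] 29 [154  55   7   5] [0.4815 1.2599]
[209.6  72.6] 16 [208  71   5   5] [0.6547 0.9753]
[131.1  81.5] 22 [127  76   9  12] [0.2964 1.0869]
[137.9  92.9] 15 [136  89   5   8] [0.2953 0.972 ]
[141.6 109.9] 38 [138 102   8  18] [0.2693 0.8296]
[147.7 127.2] 21 [144 122   8  12] [0.2539 0.694 ]
[317.1 151.4] 69 [313 147  10   9] [0.7759 0.2098]
[249.1 184.7] 918 [218 149  50  66] [0.4623 0.1803]
[282.3 212.3] 55 [279 209   8   8] [0.4981 0.008 ]
[271.6 237.4] 67 [268 233   8  10] [ 0.4152 -0.0654]
[426.1 235.9] 41 [423 233   8   7] [ 0.8422 -0.3085]
[441.2 271. ] 16 [439 269   6   5] [ 0.7861 -0.4264]
[455.9 283.7] 39 [449 278  16  11] [ 0.7907 -0.4785]
[541.9 370. ] 1491 [514 338  46  82] [ 0.7871 -0.756 ]
[556.6 361.6] 25 [552 358   8   7] [ 0.8372 -0.7619]
top
[542.2  96.1] 398 [530  73  30  38] [ 0.8286 -0.7252]
[399.9  89.3] 55 [396  84   9  11] [ 0.8451 -0.3157]
[227.3 115.1] 95 [221 109  12  13] [0.7653 0.1805]
[169.5 198.9] 46 [155 198  30   3] [0.5223 0.3408]
[204.2 213.8] 1293 [160 201  82  38] [0.4808 0.2416]
[285.4 206.8] 60 [281 203   9   9] [0.5026 0.0118]
[311.2 236.2] 61 [307 232   9   9] [ 0.42   -0.0616]
red
[398.  80.] 23
[444.7  84.7] 23
[422.   87.2] 26
[387.9  91.2] 23
[384.3 163.6] 20
[121.  252.3] 81
s [101.    6.8] 39
s [251.8 128.6] 10
s [193.9 161.2] 44
s [418.2 229.3] 28
s [432.1 231.7] 31
s [361.9 249. ] 38
s [443.6 249.9] 37
s [462.2 263.9] 36
```

View pics/a.png

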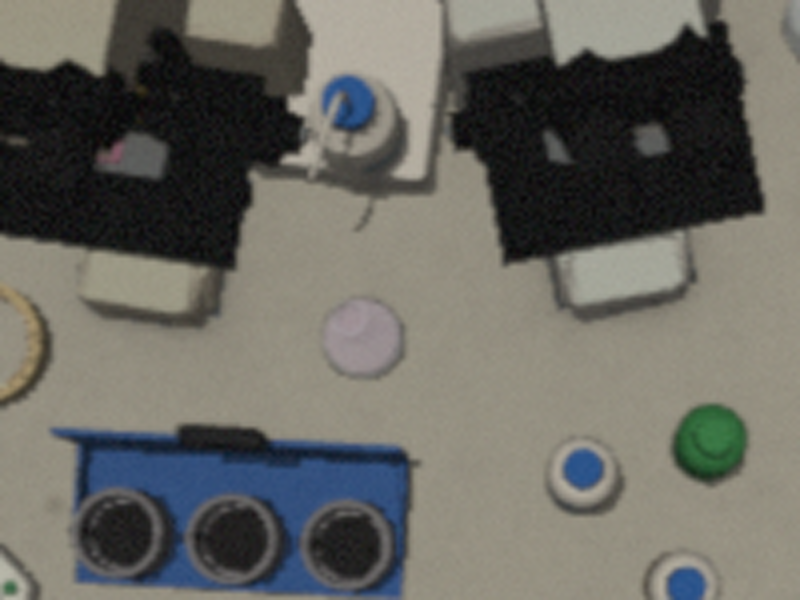

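View pics/b.png

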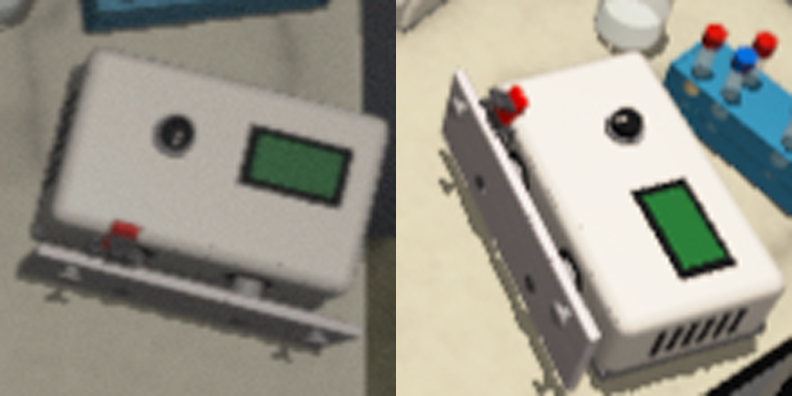

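View pics/c.png

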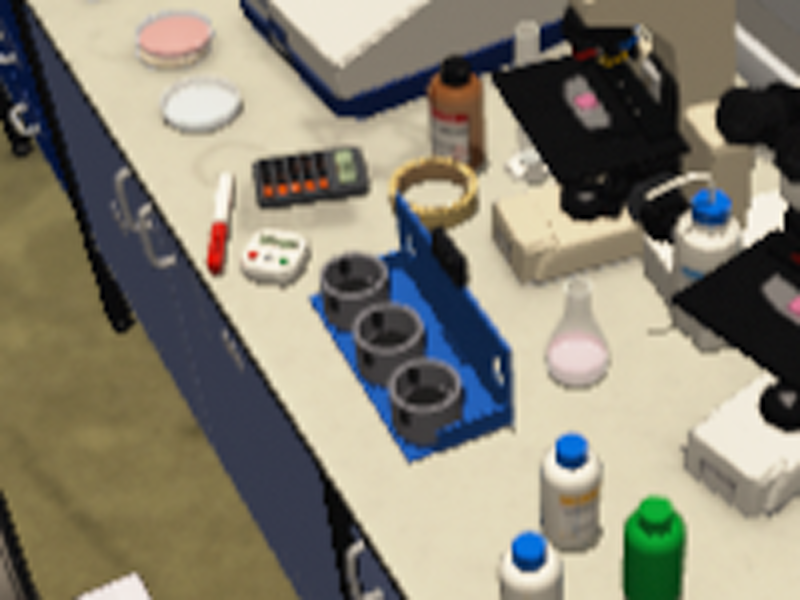

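The back bottle at (228,120) has a spout and stands on a device, so it is a wash bottle. Two bottles need loading, at (285,207) and (311,236). The carrier's plate edge runs from (153,198) to (242,203), with the grip at (196,199). The shaker plate's top edge runs from about (361,169) to (450,192). I'll compute coarse poses from these.

Run:
```python
from h import *
t=V("top");s=V("scene")
print("grip",t.at(195.6,199.2,.13))
a,b=t.at(153,198,.1),t.at(242,203,.1);print("plate",a,b,np.linalg.norm(a-b),np.degrees(np.arctan2(-(a-b)[0],(a-b)[1])))
# sockets rims dark
for u in((170.5,223),(198.7,224.5),(227,226)): print("rim",t.at(*u,.052))
a,b=t.at(361.1,169.4,.122),t.at(450,191.7,.122);print("shaker",a,b,np.linalg.norm(a-b),np.degrees(np.arctan2(-(a-b)[0],(a-b)[1])))
print("lever",t.at(384.3,163.6,.145),tri(t,(384.3,163.6),s,(361.9,249)))
print("flask",t.at(230,174,.05),"green",t.at(318,200,.1))
for n,u,w in(("b1",(285.4,206.8),(282.3,210.5)),("b2",(311.2,236.2),(271.6,236))): print(n,tri(t,u,s,w))
```

```text
grip [0.5199 0.2629 0.13  ]
plate [0.5252 0.3899 0.1   ] [0.5131 0.1355 0.1   ] 0.25463330222943464 -2.7353851997514926
rim [0.4564 0.3493 0.052 ]
rim [0.4526 0.266  0.052 ]
rim [0.4489 0.1824 0.052 ]
shaker [ 0.609  -0.2005  0.122 ] [ 0.548 -0.45   0.122] 0.25690314948312837 -13.746537957774514
lever [ 0.6219 -0.2605  0.145 ] (array([ 0.6202, -0.2604,  0.137 ]), np.float64(0.007170990436907492))
flask [0.6039 0.176  0.05  ] green [ 0.5235 -0.0813  0.1   ]
b1 (array([0.5016, 0.0122, 0.1111]), np.float64(0.001708126743664388))
b2 (array([ 0.4189, -0.0611,  0.1082]), np.float64(0.0023477214304463236))
```

```bash
python3 -m handwheel '[{"yaw":8},{"yaw":8},{"yaw":8},{"yaw":8},{"yaw":8}]'
python3 -m handwheel '[{"yaw":8},{"yaw":8},{"yaw":8},{"yaw":8},{"yaw":8}]'
python3 -m handwheel '[{"tx":2.4,"ty":2.6,"tz":-1},{"tx":2.4,"ty":2.6,"tz":-1},{"tx":2.4,"ty":2.6},{"tx":2.4,"ty":2.6},{"tx":2.4,"ty":2.6}]'
python3 -m handwheel '[{"tx":2.4,"ty":2.6},{"tx":2.4,"ty":2.6},{"tx":2.4,"ty":2.6},{"tx":2.4,"ty":2.6},{"tx":2.4,"ty":2.6}]'
python3 -m handwheel '[{"tx":2.4,"ty":2.6},{"tx":2.4,"ty":2.6},{"tx":2.4,"ty":2.6},{"tx":2.4,"ty":2.6},{"tx":2.4,"ty":2.6}]'
python3 -m handwheel '[{},{}]'
python3 - <<'E'
from h import *
w=V("wrist");cv2.imwrite("pics/w1.png",w.im);print(w.p)
o=get_obs();print(o["eef_pos"],o["q"],rot(o["tool_rot"])[:,0],rot(o["tool_rot"])[:,2])
E
```

```text
[0.0818 0.6741 0.3737]
[0.1511 0.6578 0.2312] [-1.4531  0.4771  0.0224  1.5556 -0.0115  1.1093 -0.0831] [ 0.2239  0.9746 -0.0003] [-0.0001 -0.0003 -1.    ]invalid input
invalid input
invalid input
invalid input
invalid input
invalid input
```

View pics/w1.png

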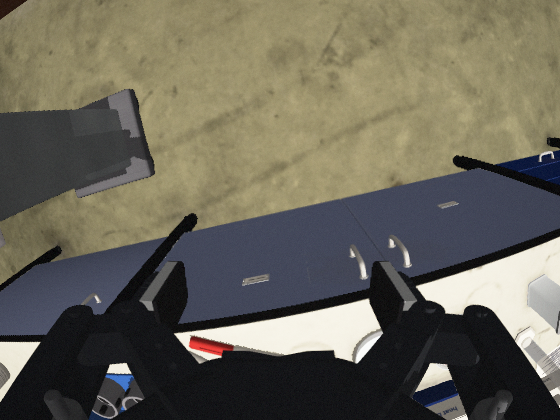

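The arm didn't move because every row needs all five keys. The wrist view looks past the fingers at (160,285) and (395,285) to the bench edge.

```bash
python3 -m handwheel '[{"grip":8.5,"tx":0,"ty":0,"tz":0,"yaw":8},{"grip":8.5,"tx":0,"ty":0,"tz":0,"yaw":8},{"grip":8.5,"tx":0,"ty":0,"tz":0,"yaw":8},{"grip":8.5,"tx":0,"ty":0,"tz":0,"yaw":8},{"grip":8.5,"tx":0,"ty":0,"tz":0,"yaw":8}]' &&
python3 -m handwheel '[{"grip":8.5,"tx":0,"ty":0,"tz":0,"yaw":8},{"grip":8.5,"tx":0,"ty":0,"tz":0,"yaw":8},{"grip":8.5,"tx":0,"ty":0,"tz":0,"yaw":8},{"grip":8.5,"tx":0,"ty":0,"tz":0,"yaw":8},{"grip":8.5,"tx":0,"ty":0,"tz":0,"yaw":8}]' &&
python3 -m handwheel '[{"grip":8.5,"tx":2.4,"ty":2.6,"tz":-1,"yaw":0},{"grip":8.5,"tx":2.4,"ty":2.6,"tz":-1,"yaw":0},{"grip":8.5,"tx":2.4,"ty":2.6,"tz":0,"yaw":0},{"grip":8.5,"tx":2.4,"ty":2.6,"tz":0,"yaw":0},{"grip":8.5,"tx":2.4,"ty":2.6,"tz":0,"yaw":0}]' &&
python3 -m handwheel '[{"grip":8.5,"tx":2.4,"ty":2.6,"tz":0,"yaw":0},{"grip":8.5,"tx":2.4,"ty":2.6,"tz":0,"yaw":0},{"grip":8.5,"tx":2.4,"ty":2.6,"tz":0,"yaw":0},{"grip":8.5,"tx":2.4,"ty":2.6,"tz":0,"yaw":0},{"grip":8.5,"tx":2.4,"ty":2.6,"tz":0,"yaw":0}]' &&
python3 -m handwheel '[{"grip":8.5,"tx":2.4,"ty":2.6,"tz":0,"yaw":0},{"grip":8.5,"tx":2.4,"ty":2.6,"tz":0,"yaw":0},{"grip":8.5,"tx":2.4,"ty":2.6,"tz":0,"yaw":0},{"grip":8.5,"tx":2.4,"ty":2.6,"tz":0,"yaw":0},{"grip":8.5,"tx":2.4,"ty":2.6,"tz":0,"yaw":0}]'
python3 -m handwheel '[{"grip":8.5,"tx":0,"ty":0,"tz":0,"yaw":0},{"grip":8.5,"tx":0,"ty":0,"tz":0,"yaw":0}]'
python3 - <<'E'
from h import *
w=V("wrist");cv2.imwrite("pics/w2.png",w.im);print(w.p)
o=get_obs();print(o["eef_pos"],o["q"],rot(o["tool_rot"])[:,0],rot(o["tool_rot"])[:,2])
E
```

```text
t: 0.9
eef_pos: [0.1511, 0.6579, 0.2313]
tool_rot: [-0.0, 0.949, 0.315, -0.0]
contact_force: [-0.6, 0.1, -1.0]
gripper_width: 0.997
t: 1.4
eef_pos: [0.151, 0.6579, 0.2313]
tool_rot: [-0.0, 1.0, -0.028, -0.0]
contact_force: [-1.0, 0.1, -0.5]
gripper_width: 0.992
t: 1.9
eef_pos: [0.2651, 0.5208, 0.2516]
tool_rot: [-0.0, 1.0, -0.026, 0.0]
contact_force: [0.7, 0.2, -0.1]
gripper_width: 0.996
t: 2.4
eef_pos: [0.3782, 0.3848, 0.2515]
tool_rot: [-0.0, 1.0, -0.026, 0.0]
contact_force: [0.1, -0.3, -0.3]
gripper_width: 0.997
t: 2.9
eef_pos: [0.4914, 0.2489, 0.2515]
tool_rot: [-0.0, 1.0, -0.026, 0.0]
contact_force: [0.4, 0.6, -0.0]
gripper_width: 0.991
t: 3.1
eef_pos: [0.491, 0.2493, 0.2514]
tool_rot: [-0.0, 1.0, -0.027, 0.0]
contact_force: [-0.4, 0.8, 0.4]
gripper_width: 0.995
[0.4949 0.3206 0.394 ]
[0.4904 0.2504 0.2513] [-1.0297  0.2731  0.5426  1.8613 -0.1619  1.0506 -0.4738] [ 0.9987 -0.0512 -0.0003] [-0.0003  0.0005 -1.    ]
```

View pics/w2.png

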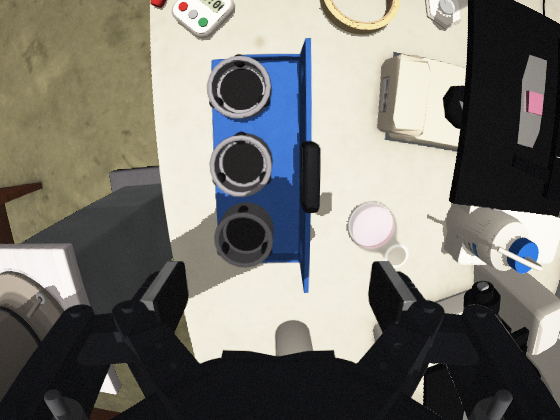

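The wrist view shows the grip at (311,177), spanning rows 142–212. The plate runs from (307,40) to (306,290) and the sockets are clear.

Run:
```python
from h import *
w=V("wrist")
m=cv2.inRange(w.im,(0,0,0),(45,45,45));m[:,:300]=0;m[:,324:]=0;m[:130]=0;m[225:]=0
n,l,st,c=cv2.connectedComponentsWithStats(m);i=1+np.argmax(st[1:,4]);print(st[i],c[i])
mb=(l==i)
for f in(.1,.9):
    r=int(st[i,1]+f*st[i,3]);xs=np.where(mb[r])[0];print(r,xs.min(),xs.max(),w.at(xs.min(),r,.13),w.at(xs.max(),r,.13))
x0,y0,ww,h=st[i,:4]
print("ends",w.at(311,y0,.13),w.at(311,y0+h,.13))
print("plate top edge",w.at(308,41,.1),w.at(307,290,.1))
for u in((240,89),(243,165),(244,236)):print("rim",w.at(*u,.052))
for u in((372,227),):print("flask",w.at(*u,.03))
```

```text
[ 301  143   20   71 1295] [310.5413 178.6417]
150 302 320 [0.5118 0.2943 0.13  ] [0.5266 0.2938 0.13  ]
206 302 319 [0.5102 0.2471 0.13  ] [0.5246 0.2464 0.13  ]
ends [0.5194 0.2998 0.13  ] [0.5177 0.2396 0.13  ]
plate top edge [0.524  0.3911 0.1   ] [0.515  0.1477 0.1   ]
rim [0.4558 0.3542 0.052 ]
rim [0.4539 0.2735 0.052 ]
rim [0.4486 0.1932 0.052 ]
flask [0.6015 0.188  0.03  ]
```

```bash
python3 -m handwheel '[{"grip":8.5,"tx":2.7,"ty":-2.0,"tz":0,"yaw":0},{"grip":8.5,"tx":0,"ty":0,"tz":4,"yaw":0},{"grip":8.5,"tx":0,"ty":0,"tz":4,"yaw":0},{"grip":8.5,"tx":0,"ty":0,"tz":3.5,"yaw":0},{"grip":8.5,"tx":0,"ty":0,"tz":3.8,"yaw":0}]' 100 &&
python3 -m handwheel '[{"grip":8.5,"tx":0,"ty":0,"tz":0,"yaw":0},{"grip":1,"tx":0,"ty":0,"tz":0,"yaw":0},{"grip":0.5,"tx":0,"ty":0,"tz":0,"yaw":0},{"grip":0.5,"tx":0,"ty":0,"tz":0,"yaw":0},{"grip":0.5,"tx":0,"ty":0,"tz":0,"yaw":0}]' 100 &&
python3 -m handwheel '[{"grip":0.5,"tx":0,"ty":0,"tz":0,"yaw":0},{"grip":0.5,"tx":0,"ty":0,"tz":0,"yaw":0},{"grip":0.5,"tx":0,"ty":0,"tz":0,"yaw":0},{"grip":0.5,"tx":0,"ty":0,"tz":0,"yaw":0},{"grip":0.5,"tx":0,"ty":0,"tz":0,"yaw":0}]' 100
```

```text
t: 3.7
eef_pos: [0.5177, 0.2705, 0.097]
tool_rot: [-0.001, 1.0, -0.024, -0.0]
contact_force: [-0.3, 1.3, -0.2]
gripper_width: 0.996
t: 4.2
eef_pos: [0.5194, 0.2692, 0.0999]
tool_rot: [-0.001, 1.0, -0.026, 0.001]
contact_force: [-0.6, -0.4, 0.7]
gripper_width: 0.328
t: 4.7
eef_pos: [0.5195, 0.2689, 0.0993]
tool_rot: [-0.001, 1.0, -0.026, 0.001]
contact_force: [0.3, -0.4, 7.4]
gripper_width: 0.15
```

```bash
python3 -m handwheel '[{"grip":0.5,"tx":0,"ty":0,"tz":-1,"yaw":0},{"grip":0.5,"tx":0,"ty":0,"tz":-2,"yaw":0},{"grip":0.5,"tx":0,"ty":0,"tz":-4,"yaw":0},{"grip":0.5,"tx":0,"ty":0,"tz":-4,"yaw":0},{"grip":0.5,"tx":0,"ty":0,"tz":-4,"yaw":0}]' 100 &&
python3 -m handwheel '[{"grip":0.5,"tx":0,"ty":0,"tz":-2,"yaw":0},{"grip":0.5,"tx":-0.5,"ty":3,"tz":0,"yaw":0},{"grip":0.5,"tx":-0.5,"ty":3,"tz":0,"yaw":0},{"grip":0.5,"tx":0,"ty":4,"tz":0,"yaw":0},{"grip":0.5,"tx":0,"ty":4,"tz":0,"yaw":0}]' &&
python3 -m handwheel '[{"grip":0.5,"tx":0,"ty":4,"tz":0,"yaw":0},{"grip":0.5,"tx":0,"ty":4,"tz":0,"yaw":0},{"grip":0.5,"tx":0,"ty":4,"tz":0,"yaw":0},{"grip":0.5,"tx":0,"ty":4,"tz":0,"yaw":0},{"grip":0.5,"tx":0,"ty":4,"tz":0,"yaw":0}]' &&
python3 -m handwheel '[{"grip":0.5,"tx":0,"ty":4,"tz":0,"yaw":0},{"grip":0.5,"tx":0,"ty":4,"tz":0,"yaw":0},{"grip":0.5,"tx":0,"ty":3,"tz":0,"yaw":4},{"grip":0.5,"tx":0,"ty":3,"tz":0,"yaw":4},{"grip":0.5,"tx":0,"ty":3,"tz":0,"yaw":3}]' &&
python3 -m handwheel '[{"grip":0.5,"tx":0,"ty":0,"tz":0,"yaw":0},{"grip":0.5,"tx":0,"ty":0,"tz":0,"yaw":0},{"grip":0.5,"tx":0,"ty":0,"tz":0,"yaw":0},{"grip":0.5,"tx":0,"ty":0,"tz":0,"yaw":0}]'
python3 - <<'E'
from h import *
w=V("wrist");t=V("top");s=V("scene")
o=get_obs();print(o["eef_pos"],o["q"],rot(o["tool_rot"]),o["gripper_width"])
c=lambda i,x,y,w,h,k:cv2.resize(i[y:y+h,x:x+w],None,fx=k,fy=k,interpolation=cv2.INTER_CUBIC)
cv2.imwrite("pics/d.png",np.hstack([c(w.im,0,0,560,420,.9)[:378],np.vstack([c(t.im,310,110,150,95,1.96)[:186],c(s.im,270,200,190,120,1.54)[:185]])[:, :290].repeat(1,0) if 0 else cv2.resize(np.vstack([cv2.resize(t.im[100:240,280:460],(294,189)),cv2.resize(s.im[190:330,270:450],(294,189))]),(294,378))]))
E
```

```text
t: 5.2
eef_pos: [0.5176, 0.2678, 0.2492]
tool_rot: [0.001, 1.0, -0.026, -0.001]
contact_force: [1.8, 0.6, -5.2]
gripper_width: 0.144
t: 5.7
eef_pos: [0.5001, 0.1277, 0.2678]
tool_rot: [0.0, 1.0, -0.025, -0.001]
contact_force: [1.2, -1.4, -4.3]
gripper_width: 0.148
t: 6.2
eef_pos: [0.4899, -0.0721, 0.268]
tool_rot: [-0.0, 1.0, -0.026, -0.001]
contact_force: [1.5, 0.4, -4.0]
gripper_width: 0.146
t: 6.7
eef_pos: [0.4753, -0.2404, 0.2679]
tool_rot: [-0.0, 0.992, -0.123, -0.001]
contact_force: [0.4, 0.1, -4.9]
gripper_width: 0.147
t: 7.1
eef_pos: [0.4765, -0.2382, 0.2681]
tool_rot: [-0.0, 0.993, -0.12, -0.0]
contact_force: [-0.2, -0.5, -4.3]
gripper_width: 0.145
[ 0.4765 -0.2388  0.2683] [-0.356   0.2654  0.8564  1.8916 -0.2264  1.0847  0.3481] [[ 0.9709 -0.2394 -0.    ]
 [-0.2394 -0.9709  0.0004]
 [-0.0001 -0.0003 -1.    ]] 0.14483407219727915
```

View pics/d.png

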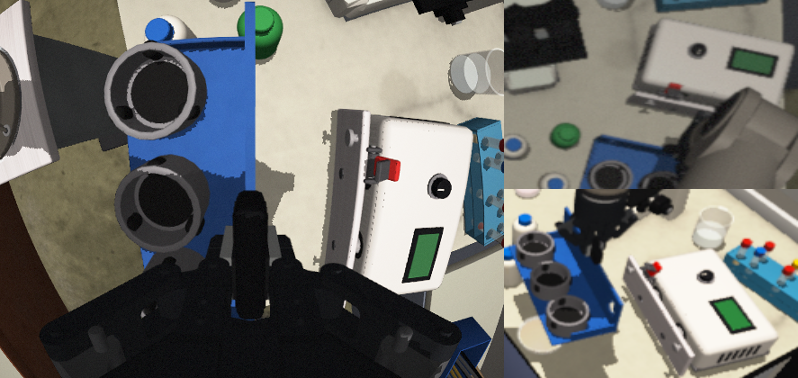

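The carrier is held level. The wrist part shows the left stud at (350,135), the red lever at (385,168) and the plate edge to the right of the carrier. I'll zoom in on the plate.

Run:
```python
from h import *
w=V("wrist")
c=lambda i,x,y,w,h,k:cv2.resize(i[y:y+h,x:x+w],None,fx=k,fy=k,interpolation=cv2.INTER_CUBIC)
t0=cv2.imread("pics/top0.png")
cv2.imwrite("pics/e.png",np.hstack([c(w.im,340,110,120,200,3),cv2.resize(t0[160:202,352:458],None,fx=4.1,fy=4.1,interpolation=cv2.INTER_CUBIC)[:172].tolist() and np.vstack([c(t0,352,160,106,42,4),np.zeros((432,424,3),np.uint8)])]))
t=V("top");
for u in((369.4,175),(438.3,193)):print(t.at(*u,.1085))
print(w.at(389,150,.1085))
```

```text
[ 0.5954 -0.2266  0.1085]
[ 0.5456 -0.422   0.1085]
[ 0.5906 -0.2225  0.1085]
```

View pics/e.png

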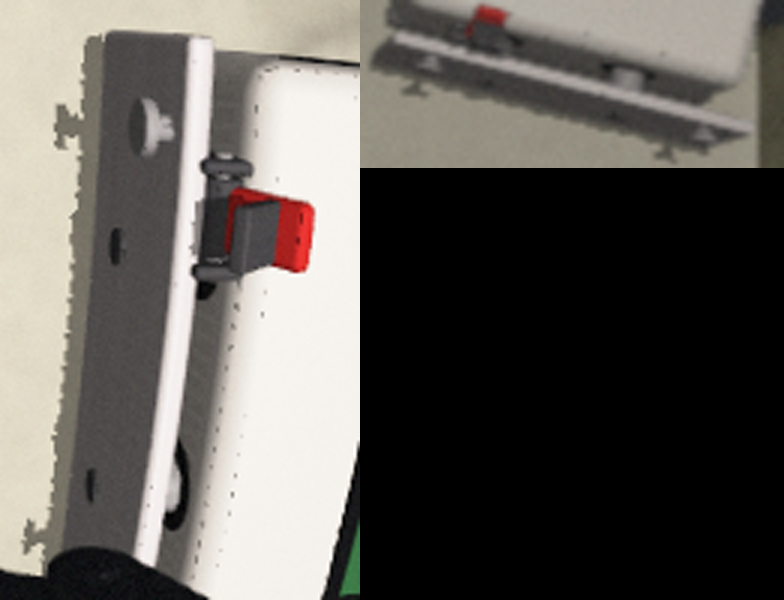

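Run:
```python
from h import *
w=V("wrist");cv2.imwrite("pics/raw_e.png",w.im)
o=get_obs();p=o["eef_pos"];Rt=rot(o["tool_rot"])
print("stud",w.at(387.3,151.7,.1085))
def up(u0,v0):return 340+u0/3,110+v0/3
P=np.array([w.at(*up(*q),.122) for q in((189,36),(187,200),(178,350),(160,460),(137,560))])
print(P); k=np.polyfit(P[:,1],P[:,0],1);print("yaw",np.degrees(np.arctan(k[0])),"res",P[:,0]-np.polyval(k,P[:,1]))
# left end of shaker plate -> centre if face corner
ya=np.arctan(k[0]);yv=np.array([np.sin(ya),np.cos(ya)])
print("origin from corner",P[0,:2]-.131*yv,"from stud",w.at(387.3,151.7,.1085)[:2]-.1*yv+.0115*np.array([np.cos(ya),-np.sin(ya)]))
cz=p[2]-.0995
print("grip end",Rt.T@(w.at(278,212,cz+.13)-p))
for name,roi in(("L",(110,40,125,120)),("M",(120,165,120,110))):
    pass
for u in((173,99),(180,221)):print("rim tool",Rt.T@(w.at(*u,cz+.052)-p))
```

```text
stud [ 0.5885 -0.2242  0.1085]
[[ 0.605  -0.1975  0.122 ]
 [ 0.5952 -0.2482  0.122 ]
 [ 0.5852 -0.2973  0.122 ]
 [ 0.5743 -0.3358  0.122 ]
 [ 0.5621 -0.374   0.122 ]]
yaw 13.515647588153586 res [-0.0017  0.0006  0.0024  0.0009 -0.0022]
origin from corner [ 0.5744 -0.3249] from stud [ 0.5763 -0.3241]
grip end [-0.0001 -0.038  -0.0305]
rim tool [-0.0626 -0.0845  0.0475]
rim tool [-0.0625 -0.0085  0.0475]
```

```bash
python3 -m handwheel '[{"grip":0.5,"tx":2,"ty":2,"tz":0,"yaw":0},{"grip":0.5,"tx":2,"ty":2,"tz":0,"yaw":0},{"grip":0.5,"tx":2,"ty":2,"tz":0,"yaw":0},{"grip":0.5,"tx":2.3,"ty":0,"tz":0,"yaw":0},{"grip":0.5,"tx":0,"ty":0,"tz":2,"yaw":0}]' 100 &&
python3 -m handwheel '[{"grip":0.5,"tx":0,"ty":0,"tz":3,"yaw":0},{"grip":0.5,"tx":0,"ty":0,"tz":3,"yaw":0},{"grip":0.5,"tx":0,"ty":0,"tz":2.6,"yaw":0},{"grip":0.5,"tx":0,"ty":0,"tz":0,"yaw":0},{"grip":0.5,"tx":0,"ty":0,"tz":0,"yaw":0}]'
python3 - <<'E'
from h import *
w=V("wrist");s=V("scene");cv2.imwrite("pics/raw_f.png",w.im)
o=get_obs();print(o["eef_pos"],rot(o["tool_rot"]),o["contact_force"])
c=lambda i,x,y,w,h,k:cv2.resize(i[y:y+h,x:x+w],None,fx=k,fy=k,interpolation=cv2.INTER_CUBIC)
cv2.imwrite("pics/f.png",np.hstack([c(w.im,210,0,210,260,2.3),c(s.im,300,190,120,220,2.72)[:598]]))
E
```

```text
t: 7.9
eef_pos: [0.5466, -0.3197, 0.2501]
tool_rot: [0.001, 0.993, -0.121, 0.003]
contact_force: [0.7, 0.6, -4.3]
gripper_width: 0.149
t: 8.4
eef_pos: [0.5425, -0.3179, 0.1626]
tool_rot: [0.0, 0.993, -0.121, -0.0]
contact_force: [-0.2, -0.4, -4.4]
gripper_width: 0.15
[ 0.5434 -0.3186  0.164 ] [[ 0.9706 -0.2408  0.0024]
 [-0.2408 -0.9706 -0.0014]
 [ 0.0026  0.0008 -1.    ]] [-0.1213  0.1567 -4.6447]
```

View pics/f.png

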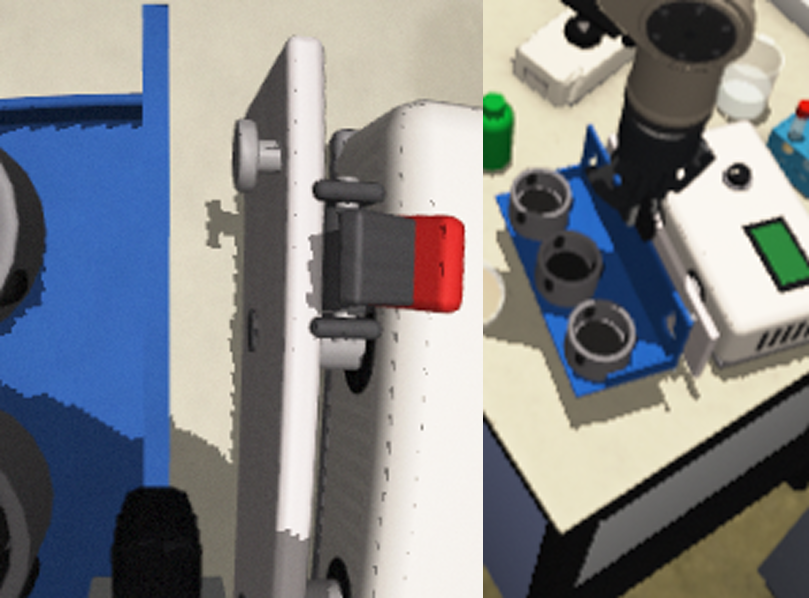

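The wrist crop shows the carrier plate's end at (155,5), the shaker plate's end corner at (290,42), the stud head at (240,155) spanning rows 118–190, and the lever at (438,262).

Run:
```python
from h import *
w=V("wrist")
o=get_obs();p=o["eef_pos"];Rt=rot(o["tool_rot"]);print(p)
f=lambda u,v,z:Rt.T@(w.at(210+u/2.3,v/2.3,z)-p)*1000
cz=p[2]-.0995
print("carrier end",f(155,5,cz+.1),f(168,60,cz+.1),f(168,450,cz+.1))
print("shaker end",f(290,40,.122),f(323,40,.122))
print("face line",[f(*q,.122) for q in((290,50),(291,150),(289,300),(285,400),(277,525))])
print("stud",f(240,154,.1085),"top/bot of head",f(244,118,.1085),f(244,190,.1085))
print("lever",f(438,262,.145))
```

```text
[ 0.5434 -0.3186  0.1641]
carrier end [  -0.4402 -123.8213   -0.5766] [   1.996  -112.2673   -0.5624] [  2.1068 -36.4807  -0.516 ]
shaker end [  32.7193 -131.1195   42.153 ] [  41.1097 -131.8084   42.1773]
face line [array([  32.6702, -128.3823,   42.1545]), array([  32.6662, -102.0598,   42.1705]), array([ 32.5428, -64.3628,  42.193 ]), array([ 32.2686, -39.0791,  42.2076]), array([31.6618, -5.6477, 42.2262])]
stud [  21.5301 -102.6134   55.6374] top/bot of head [  22.6062 -112.542    55.6345] [ 22.5933 -92.9043  55.6464]
lever [ 62.6781 -75.4015  19.2751]
```

```bash
python3 -m handwheel '[{"grip":0.5,"tx":0,"ty":-0.25,"tz":0,"yaw":0},{"grip":0.5,"tx":0.8,"ty":0,"tz":0,"yaw":0},{"grip":0.5,"tx":0.8,"ty":0,"tz":0,"yaw":0},{"grip":0.5,"tx":0,"ty":0,"tz":0,"yaw":0},{"grip":0.5,"tx":0,"ty":0,"tz":0,"yaw":0}]' 100 &&
python3 -m handwheel '[{"grip":0.5,"tx":0.2,"ty":0,"tz":0,"yaw":0},{"grip":0.5,"tx":0.2,"ty":0,"tz":0,"yaw":0},{"grip":0.5,"tx":0.2,"ty":0,"tz":0,"yaw":0},{"grip":0.5,"tx":0,"ty":0,"tz":0,"yaw":0},{"grip":0.5,"tx":0,"ty":0,"tz":0,"yaw":0}]'
python3 -c "
from h import *
print(get_obs()['eef_pos'],get_obs()['contact_force'])"
```

```text
t: 9.05
eef_pos: [0.5587, -0.3193, 0.1622]
tool_rot: [0.0, 0.993, -0.121, -0.0]
contact_force: [-0.7, 0.8, -5.7]
gripper_width: 0.148
t: 9.55
eef_pos: [0.5643, -0.3207, 0.1623]
tool_rot: [-0.0, 0.993, -0.121, -0.0]
contact_force: [-0.8, -0.4, -4.8]
gripper_width: 0.144
[ 0.5643 -0.3207  0.1623] [-0.8042 -0.4282 -4.8225]
```

```bash
python3 -m handwheel '[{"grip":0.5,"tx":0.2,"ty":0,"tz":0,"yaw":0},{"grip":0.5,"tx":0.2,"ty":0,"tz":0,"yaw":0},{"grip":0.5,"tx":0.1,"ty":0,"tz":0,"yaw":0},{"grip":0.5,"tx":0,"ty":0,"tz":0,"yaw":0},{"grip":0.5,"tx":0,"ty":0,"tz":0,"yaw":0}]' 100 &&
python3 -m handwheel '[{"grip":0.5,"tx":0.2,"ty":0,"tz":0,"yaw":0},{"grip":0.5,"tx":0.1,"ty":0,"tz":0,"yaw":0},{"grip":0.5,"tx":0,"ty":0,"tz":0,"yaw":0},{"grip":0.5,"tx":0,"ty":0,"tz":0,"yaw":0},{"grip":0.5,"tx":0,"ty":0,"tz":0,"yaw":0}]'
python3 - <<'E'
from h import *
o=get_obs();p=o["eef_pos"];Rt=rot(o["tool_rot"]);print(p,o["contact_force"],Rt.T@o["contact_force"])
w=V("wrist");s=V("scene")
c=lambda i,x,y,w,h,k:cv2.resize(i[y:y+h,x:x+w],None,fx=k,fy=k,interpolation=cv2.INTER_CUBIC)
cv2.imwrite("pics/g.png",np.hstack([c(w.im,210,0,210,260,2.3),c(s.im,300,190,120,220,2.72)[:598]]))
E
```

```text
t: 10.05
eef_pos: [0.5692, -0.3219, 0.1622]
tool_rot: [-0.0, 0.993, -0.121, -0.0]
contact_force: [-0.3, -0.5, -3.9]
gripper_width: 0.143
t: 10.55
eef_pos: [0.5712, -0.3224, 0.162]
tool_rot: [-0.0, 0.993, -0.122, -0.001]
contact_force: [-4.4, 2.1, -3.6]
gripper_width: 0.149
[ 0.5712 -0.3224  0.162 ] [-4.3704  2.0942 -3.6013] [-4.7403 -0.9752  3.6103]
```

View pics/g.png

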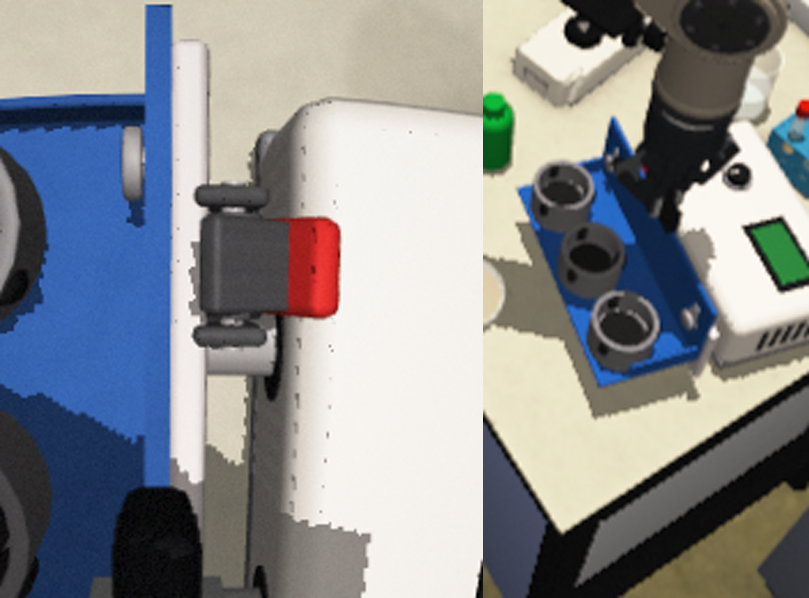

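The left stud's head is through the keyhole at (132,162), and the right one shows too. The plate lies on the face. I'll back off 1 mm and slide down.

```bash
python3 -m handwheel '[{"grip":0.5,"tx":-0.15,"ty":0,"tz":0,"yaw":0},{"grip":0.5,"tx":0,"ty":0,"tz":0.5,"yaw":0},{"grip":0.5,"tx":0,"ty":0,"tz":0.5,"yaw":0},{"grip":0.5,"tx":0,"ty":0,"tz":0,"yaw":0},{"grip":0.5,"tx":0,"ty":0,"tz":0,"yaw":0}]' 100 &&
python3 -m handwheel '[{"grip":0.5,"tx":0,"ty":0,"tz":0.4,"yaw":0},{"grip":0.5,"tx":0,"ty":0,"tz":0.4,"yaw":0},{"grip":0.5,"tx":0,"ty":0,"tz":0.4,"yaw":0},{"grip":0.5,"tx":0,"ty":0,"tz":0.4,"yaw":0},{"grip":0.5,"tx":0,"ty":0,"tz":0,"yaw":0}]'
python3 -m handwheel '[{"grip":0.5,"tx":0,"ty":0,"tz":0.1,"yaw":0},{"grip":0.5,"tx":0,"ty":0,"tz":0.1,"yaw":0},{"grip":0.5,"tx":0,"ty":0,"tz":0,"yaw":0},{"grip":0.5,"tx":0,"ty":0,"tz":0,"yaw":0}]'
```

```text
t: 11.15
eef_pos: [0.5707, -0.3221, 0.1518]
tool_rot: [-0.0, 0.993, -0.121, -0.0]
contact_force: [-2.4, 0.5, -6.3]
gripper_width: 0.142
t: 11.65
eef_pos: [0.5706, -0.3221, 0.1355]
tool_rot: [-0.0, 0.993, -0.121, -0.0]
contact_force: [-0.3, -0.1, -5.3]
gripper_width: 0.145
t: 12.05
eef_pos: [0.5707, -0.3223, 0.1343]
tool_rot: [-0.0, 0.993, -0.121, 0.0]
contact_force: [-0.8, 0.6, -4.6]
gripper_width: 0.15
```

```bash
python3 -m handwheel '[{"grip":0.5,"tx":0,"ty":0,"tz":0.1,"yaw":0},{"grip":0.5,"tx":0,"ty":0,"tz":0,"yaw":0},{"grip":0.5,"tx":0,"ty":0,"tz":0.1,"yaw":0},{"grip":0.5,"tx":0,"ty":0,"tz":0,"yaw":0},{"grip":0.5,"tx":0,"ty":0,"tz":0,"yaw":0}]' 100
python3 -m handwheel '[{"grip":0.5,"tx":0,"ty":0,"tz":0.1,"yaw":0},{"grip":0.5,"tx":0,"ty":0,"tz":0,"yaw":0},{"grip":0.5,"tx":0,"ty":0,"tz":0,"yaw":0}]'
```

```text
t: 12.55
eef_pos: [0.5708, -0.3224, 0.1339]
tool_rot: [-0.0, 0.993, -0.121, 0.0]
contact_force: [-5.3, 4.4, 10.4]
gripper_width: 0.15
t: 12.85
eef_pos: [0.5709, -0.3224, 0.1338]
tool_rot: [-0.001, 0.993, -0.121, 0.001]
contact_force: [-8.2, 6.3, 17.2]
gripper_width: 0.146
```

```bash
python3 -m handwheel '[{"grip":5,"tx":0,"ty":0,"tz":-0.2,"yaw":0},{"grip":5,"tx":0,"ty":0,"tz":0,"yaw":0},{"grip":5,"tx":0,"ty":0,"tz":0,"yaw":0},{"grip":5,"tx":0,"ty":0,"tz":0,"yaw":0},{"grip":5,"tx":0,"ty":0,"tz":0,"yaw":0}]' 
python3 -m handwheel '[{"grip":5,"tx":0,"ty":0,"tz":-3,"yaw":0},{"grip":5,"tx":0,"ty":0,"tz":-4,"yaw":0},{"grip":5,"tx":0,"ty":0,"tz":-4,"yaw":0},{"grip":0,"tx":0,"ty":0,"tz":0,"yaw":0},{"grip":0,"tx":0,"ty":0,"tz":0,"yaw":0}]'
python3 -m handwheel '[{"grip":0,"tx":0,"ty":0,"tz":0,"yaw":0},{"grip":0,"tx":0,"ty":0,"tz":0,"yaw":0},{"grip":0,"tx":0,"ty":0,"tz":0,"yaw":0}]'
python3 - <<'E'
from h import *
o=get_obs();p=o["eef_pos"];Rt=rot(o["tool_rot"]);print(p,o["contact_force"],o["gripper_width"])
w=V("wrist");s=V("scene")
b,m=blobs(w.im,(0,150,80),(6,255,255),20);print([(x[0],x[1],x[2],Rt.T@(w.at(*x[0],.145)-p)) for x in b])
c=lambda i,x,y,w,h,k:cv2.resize(i[y:y+h,x:x+w],None,fx=k,fy=k,interpolation=cv2.INTER_CUBIC)
cv2.imwrite("pics/i.png",np.hstack([c(w.im,130,0,310,370,1.62),c(s.im,300,190,120,220,2.72)[:598][:,:300].repeat(1,0)[:598]][0:1]+[cv2.resize(s.im[190:410,300:400],(273,599))]))
E
```

```text
t: 13.35
eef_pos: [0.5708, -0.3223, 0.1331]
tool_rot: [0.0, 0.993, -0.121, 0.0]
contact_force: [-0.5, 0.3, -0.5]
gripper_width: 0.589
t: 13.85
eef_pos: [0.5711, -0.3225, 0.2441]
tool_rot: [0.0, 0.993, -0.121, 0.001]
contact_force: [-0.1, 0.6, -0.2]
gripper_width: 0.256
t: 14.15
eef_pos: [0.5702, -0.3219, 0.242]
tool_rot: [-0.0, 0.993, -0.121, -0.001]
contact_force: [0.5, 0.5, -0.8]
gripper_width: -0.0
[ 0.5702 -0.3219  0.242 ] [ 0.466   0.5131 -0.8377] -0.0003259544016126738
[(array([525.4, 102. ]), 184, array([520,  93,  12,  19], dtype=int32), array([ 0.221 , -0.102 ,  0.0966])), (array([325. , 116.7]), 412, array([315, 102,  18,  30], dtype=int32), array([ 0.0341, -0.0723,  0.097 ])), (array([547.8, 126.9]), 155, array([543, 118,  11,  18], dtype=int32), array([ 0.2547, -0.0832,  0.0965])), (array([538.9, 192.1]), 153, array([534, 184,  11,  17], dtype=int32), array([ 0.2523, -0.0194,  0.0965])), (array([541.3, 244.1]), 124, array([536, 237,  11,  15], dtype=int32), array([0.2733, 0.0355, 0.0964]))]
```

View pics/i.png

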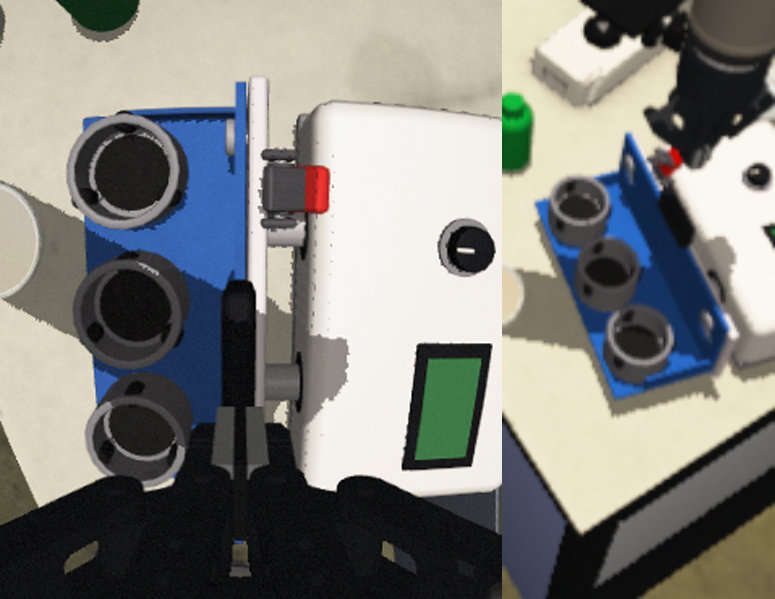

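The carrier hangs flush against the plate, with the stud head showing at (230,137). The red lever is at (318,190) in the crop, at tool x +34 and y −72 mm. I'll go behind it with shut fingers.

```bash
python3 -m handwheel '[{"grip":0,"tx":3.2,"ty":-3.6,"tz":0,"yaw":0},{"grip":0,"tx":3.2,"ty":-3.6,"tz":0,"yaw":0},{"grip":0,"tx":0,"ty":0,"tz":3.6,"yaw":0},{"grip":0,"tx":0,"ty":0,"tz":3.6,"yaw":0},{"grip":0,"tx":0,"ty":0,"tz":3.4,"yaw":0}]' &&
python3 -m handwheel '[{"grip":0,"tx":0,"ty":0,"tz":0,"yaw":0},{"grip":0,"tx":-0.5,"ty":0,"tz":0,"yaw":0},{"grip":0,"tx":-0.5,"ty":0,"tz":0,"yaw":0},{"grip":0,"tx":-0.4,"ty":0,"tz":0,"yaw":0},{"grip":0,"tx":0,"ty":0,"tz":0,"yaw":0}]' &&
python3 -m handwheel '[{"grip":0,"tx":-0.3,"ty":0,"tz":0,"yaw":0},{"grip":0,"tx":-0.3,"ty":0,"tz":0,"yaw":0},{"grip":0,"tx":-0.3,"ty":0,"tz":0,"yaw":0},{"grip":0,"tx":0,"ty":0,"tz":0,"yaw":0},{"grip":0,"tx":0,"ty":0,"tz":0,"yaw":0}]'
```

```text
t: 14.75
eef_pos: [0.6502, -0.2673, 0.1355]
tool_rot: [0.0, 0.993, -0.121, -0.0]
contact_force: [-0.5, -0.6, -0.4]
gripper_width: -0.006
t: 15.25
eef_pos: [0.6378, -0.2654, 0.14]
tool_rot: [0.001, 0.993, -0.121, 0.003]
contact_force: [2.5, -1.0, 3.7]
gripper_width: 0.001
t: 15.75
eef_pos: [0.6321, -0.2639, 0.1416]
tool_rot: [0.001, 0.993, -0.121, 0.005]
contact_force: [5.8, -1.4, 9.9]
gripper_width: -0.004
```

The force has an upward part, so I'll look before pushing on.

Run:
```python
from h import *
w=V("wrist");s=V("scene");t=V("top")
c=lambda i,x,y,w,h,k:cv2.resize(i[y:y+h,x:x+w],None,fx=k,fy=k,interpolation=cv2.INTER_CUBIC)
cv2.imwrite("pics/j.png",np.hstack([c(w.im,180,100,220,220,2)[:440],c(s.im,320,210,80,100,4.4)[:440]]))
o=get_obs();print(o["eef_pos"],o["contact_force"],o["torque"])
```

```text
[ 0.63   -0.263   0.1398] [1.1736 0.0164 0.501 ] [-0.1641 -0.3847 -0.0154]
```

View pics/j.png

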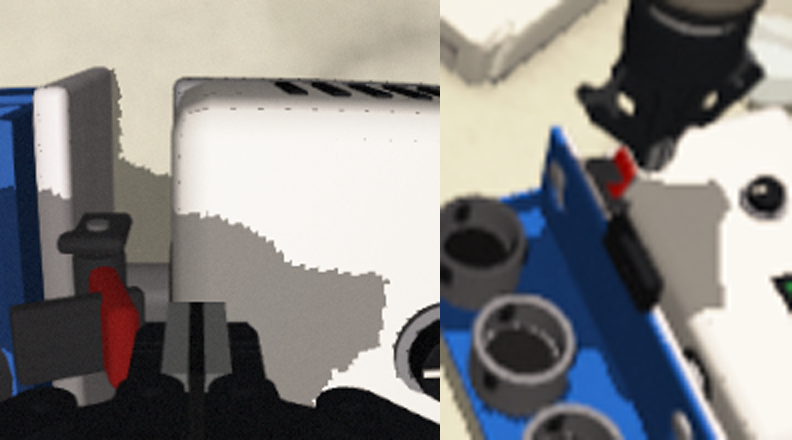

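The finger is behind the lever and the lever is moving: the nose is at (55,335), over the carrier plate. The force has fallen to about 1 N, so I'll keep pushing.

```bash
python3 -m handwheel '[{"grip":0,"tx":-0.2,"ty":0,"tz":0,"yaw":0},{"grip":0,"tx":-0.2,"ty":0,"tz":0,"yaw":0},{"grip":0,"tx":-0.2,"ty":0,"tz":0,"yaw":0},{"grip":0,"tx":0,"ty":0,"tz":0,"yaw":0},{"grip":0,"tx":0,"ty":0,"tz":0,"yaw":0}]' &&
python3 -m handwheel '[{"grip":0,"tx":-0.2,"ty":0,"tz":0,"yaw":0},{"grip":0,"tx":-0.2,"ty":0,"tz":0,"yaw":0},{"grip":0,"tx":0,"ty":0,"tz":0,"yaw":0},{"grip":0,"tx":0,"ty":0,"tz":0,"yaw":0},{"grip":0,"tx":0,"ty":0,"tz":0,"yaw":0}]'
python3 -c "
from h import *
d=np.array([.0,0,0]);o=get_obs();p=o['eef_pos'];Rt=rot(o['tool_rot']);print(p,o['contact_force'],Rt.T@(p-[.5702,-.3219,.242]),Rt[:,2])"
```

```text
t: 16.4
eef_pos: [0.6212, -0.2605, 0.1369]
tool_rot: [-0.0, 0.993, -0.121, -0.001]
contact_force: [-0.7, 0.5, 1.8]
gripper_width: 0.002
t: 16.9
eef_pos: [0.619, -0.26, 0.1373]
tool_rot: [0.0, 0.993, -0.121, 0.001]
contact_force: [3.8, -1.7, -2.0]
gripper_width: 0.001
[ 0.619  -0.26    0.1373] [ 3.8305 -1.6603 -1.9594] [ 0.0323 -0.0719  0.1047] [ 0.0018 -0.0009 -1.    ]
```

```bash
python3 -m handwheel '[{"grip":0,"tx":-0.2,"ty":0,"tz":0,"yaw":0},{"grip":0,"tx":0,"ty":0,"tz":0,"yaw":0},{"grip":0,"tx":-0.2,"ty":0,"tz":0,"yaw":0},{"grip":0,"tx":0,"ty":0,"tz":0,"yaw":0},{"grip":0,"tx":0,"ty":0,"tz":0,"yaw":0}]' 
python3 -c "
from h import *
o=get_obs();p=o['eef_pos'];Rt=rot(o['tool_rot']);print(p,o['contact_force'],Rt.T@(p-[.5702,-.3219,.242]))"
```

```text
t: 17.4
eef_pos: [0.6185, -0.2597, 0.1379]
tool_rot: [0.002, 0.993, -0.121, 0.004]
contact_force: [14.1, -5.4, -7.9]
gripper_width: 0.001
[ 0.6185 -0.2597  0.1379] [14.0721 -5.4451 -7.8957] [ 0.031  -0.0722  0.1043]
```

It met a hard stop at 15 N. I'll back off, rise, and measure the lever and bottles.

```bash
python3 -m handwheel '[{"grip":0,"tx":1.5,"ty":0,"tz":0,"yaw":0},{"grip":0,"tx":1.5,"ty":0,"tz":-2,"yaw":0},{"grip":8.5,"tx":0,"ty":0,"tz":-4,"yaw":0},{"grip":8.5,"tx":-3,"ty":3.5,"tz":-4,"yaw":0},{"grip":8.5,"tx":-3,"ty":3.5,"tz":-2,"yaw":0}]' 
python3 -m handwheel '[{"grip":8.5,"tx":-1,"ty":-2,"tz":0,"yaw":0},{"grip":8.5,"tx":0,"ty":0,"tz":0,"yaw":0},{"grip":8.5,"tx":0,"ty":0,"tz":0,"yaw":0}]'
cat > find.py <<'E'
from h import *
def caps():
    t=V("top")
    for x in blobs(t.im,(100,120,60),(125,255,255),25)[0]:
        P=t.at(*x[0],.108)
        if x[1]<130 and .35<P[0]<.7 and P[1]<.3: print("cap top",x[0],x[1],P)
E
python3 - <<'E'
from find import *
caps()
o=get_obs();p=o["eef_pos"];Rt=rot(o["tool_rot"]);print(p,np.degrees(np.arctan2(Rt[1,0],Rt[0,0])))
w=V("wrist");
for z in(.14,.15):
  b,m=blobs(w.im,(0,150,60),(8,255,255),20);print([(x[0],x[2],w.at(*x[0],z),(rot(o["tool_rot"]).T@(w.at(*x[0],z)-[.5702,-.3219,0]))) for x in b if abs(x[0][0]-300)<120])
c=lambda i,x,y,w,h,k:cv2.resize(i[y:y+h,x:x+w],None,fx=k,fy=k,interpolation=cv2.INTER_CUBIC)
cv2.imwrite("pics/k.png",c(w.im,90,0,360,300,2.0))
E
```

```text
t: 17.9
eef_pos: [0.576, -0.314, 0.2517]
tool_rot: [0.0, 0.993, -0.119, 0.001]
contact_force: [-0.2, -1.5, 0.8]
gripper_width: 0.508
t: 18.2
eef_pos: [0.5701, -0.292, 0.2495]
tool_rot: [-0.0, 0.993, -0.121, -0.001]
contact_force: [1.1, -0.5, 1.1]
gripper_width: 0.989
cap top [285.5 206.9] 58 [0.5023 0.0115 0.108 ]
cap top [311.2 236.2] 61 [ 0.42   -0.0616  0.108 ]
[ 0.5703 -0.2923  0.2494] -13.86540687200763
[(array([307.4, 154. ]), array([302, 139,  11,  31], dtype=int32), array([ 0.6025, -0.256 ,  0.14  ]), array([ 0.0153, -0.0718, -0.14  ]))]
[(array([307.4, 154. ]), array([302, 139,  11,  31], dtype=int32), array([ 0.6019, -0.2546,  0.15  ]), array([ 0.0144, -0.0729, -0.15  ]))]
```

View pics/k.png

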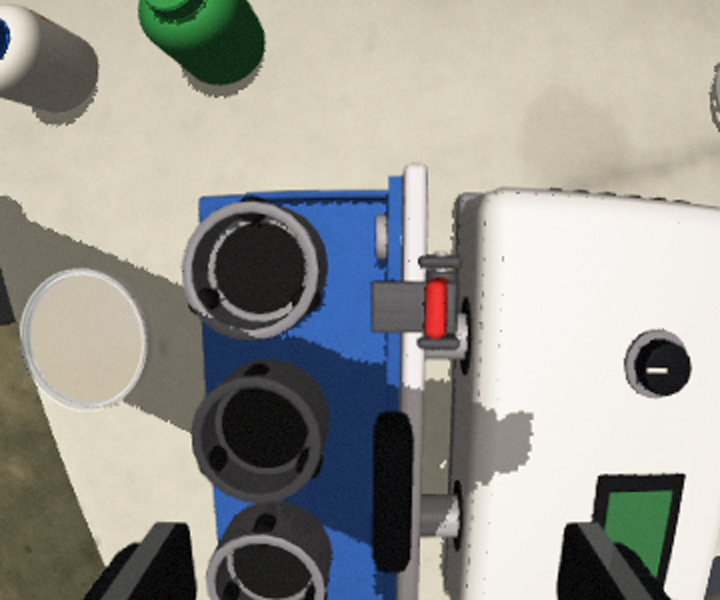

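The lever is upright at tool x ≈ 14.4 mm (14.7 expected when shut), and the nose at (395,305) lies over the carrier's top. The latch is shut. Next is bottle 1.

```bash
python3 -m handwheel '[{"grip":8.5,"tx":-2,"ty":-4,"tz":0,"yaw":0},{"grip":8.5,"tx":-2,"ty":-4,"tz":0,"yaw":0},{"grip":8.5,"tx":-2,"ty":-4,"tz":0,"yaw":0},{"grip":8.5,"tx":-2,"ty":-4,"tz":0,"yaw":0},{"grip":8.5,"tx":-2,"ty":-4,"tz":0,"yaw":0}]' 
python3 -m handwheel '[{"grip":8.5,"tx":-2,"ty":-4,"tz":0,"yaw":0},{"grip":8.5,"tx":-1.9,"ty":-3.9,"tz":0,"yaw":0},{"grip":8.5,"tx":0,"ty":0,"tz":0,"yaw":0},{"grip":8.5,"tx":0,"ty":0,"tz":0,"yaw":0}]'
cat >> find.py <<'E'
def wcaps(z=.108):
    o=get_obs();p=o["eef_pos"];Rt=rot(o["tool_rot"]);w=V("wrist")
    print("tcp",p,"yaw",np.degrees(np.arctan2(Rt[1,0],Rt[0,0])),"F",o["contact_force"],"g",o["gripper_width"],"q7",o["q"][6])
    for x in blobs(w.im,(100,140,60),(125,255,255),150)[0]:
        P=w.at(*x[0],z)
        if x[1]<4000: print("wcap",x[0],x[1],x[2],P,"tool mm",Rt.T@(P-p)*1000)
    return w
E
python3 -c "
from find import *
caps();wcaps()"
```

```text
t: 18.8
eef_pos: [0.5211, -0.0731, 0.2495]
tool_rot: [0.001, 0.993, -0.121, -0.0]
contact_force: [1.3, 1.3, 0.3]
gripper_width: 0.994
t: 19.2
eef_pos: [0.5028, 0.0124, 0.2498]
tool_rot: [0.0, 0.993, -0.12, -0.0]
contact_force: [0.6, -1.1, 0.4]
gripper_width: 0.998
cap top [432.5 190.1] 42 [ 0.5538 -0.4058  0.108 ]
tcp [0.5029 0.0109 0.2499] yaw -13.927579870319118 F [-0.5697 -0.322  -0.7167] g 1.000353177891603 q7 -0.18322226239179198
wcap [276.2 193.5] 788 [262 177  30  33] [0.5019 0.0145 0.108 ] tool mm [ -1.906   -3.4182 141.8874]
wcap [215.5 280. ] 673 [201 265  29  31] [ 0.4212 -0.057   0.108 ] tool mm [-62.9945  85.3445 141.9687]
wcap [518.4 299.8] 653 [499 279  45  52] [ 0.7734 -0.1939  0.108 ] tool mm [311.7892 133.4737 142.1076]
wcap [349.  328.7] 1280 [307 316  75  39] [ 0.5427 -0.1514  0.108 ] tool mm [ 77.6122 147.7172 142.0684]
```

```bash
python3 -m handwheel '[{"grip":8.5,"tx":-0.1,"ty":-0.2,"tz":4.2,"yaw":0},{"grip":8.5,"tx":0,"ty":0,"tz":4.2,"yaw":0},{"grip":8.5,"tx":0,"ty":0,"tz":4.2,"yaw":0},{"grip":8.5,"tx":0,"ty":0,"tz":4.2,"yaw":0},{"grip":8.5,"tx":0,"ty":0,"tz":3.8,"yaw":0}]' &&
python3 -m handwheel '[{"grip":5,"tx":0,"ty":0,"tz":0,"yaw":0},{"grip":4.8,"tx":0,"ty":0,"tz":0,"yaw":0},{"grip":4.8,"tx":0,"ty":0,"tz":0,"yaw":0},{"grip":4.8,"tx":0,"ty":0,"tz":0,"yaw":0},{"grip":4.8,"tx":0,"ty":0,"tz":0,"yaw":0}]' 30 &&
python3 -m handwheel '[{"grip":6.6,"tx":0,"ty":0,"tz":0,"yaw":0},{"grip":6.6,"tx":0,"ty":0,"tz":0,"yaw":0},{"grip":6.6,"tx":0,"ty":0,"tz":0,"yaw":-8.5},{"grip":6.6,"tx":0,"ty":0,"tz":0,"yaw":-8.5},{"grip":6.6,"tx":0,"ty":0,"tz":0,"yaw":-8.5}]' &&
python3 -m handwheel '[{"grip":6.6,"tx":0,"ty":0,"tz":0,"yaw":-8.5},{"grip":6.6,"tx":0,"ty":0,"tz":0,"yaw":-8.5},{"grip":6.6,"tx":0,"ty":0,"tz":0,"yaw":-8.5},{"grip":6.6,"tx":0,"ty":0,"tz":0,"yaw":-8.5},{"grip":6.6,"tx":0,"ty":0,"tz":0,"yaw":-8.5}]' &&
python3 -m handwheel '[{"grip":6.6,"tx":0,"ty":0,"tz":0,"yaw":-8.5},{"grip":6.6,"tx":0,"ty":0,"tz":0,"yaw":-8.5},{"grip":5,"tx":0,"ty":0,"tz":0,"yaw":-5},{"grip":4.6,"tx":0,"ty":0,"tz":0,"yaw":0},{"grip":4.6,"tx":0,"ty":0,"tz":0,"yaw":0}]' 80
python3 -m handwheel '[{"grip":4.6,"tx":0,"ty":0,"tz":0,"yaw":0},{"grip":4.6,"tx":0,"ty":0,"tz":0,"yaw":0},{"grip":4.6,"tx":0,"ty":0,"tz":0,"yaw":0}]' 80
python3 -c "
from find import *
wcaps()"
```

```text
t: 19.8
eef_pos: [0.5022, 0.0113, 0.0419]
tool_rot: [0.001, 0.992, -0.123, -0.0]
contact_force: [0.3, 0.3, 0.5]
gripper_width: 0.997
t: 20.3
eef_pos: [0.5034, 0.0139, 0.0455]
tool_rot: [-0.001, 0.993, -0.121, 0.001]
contact_force: [-0.3, 0.7, 3.9]
gripper_width: 0.591
t: 20.8
eef_pos: [0.5021, 0.0137, 0.0441]
tool_rot: [0.0, 0.995, 0.104, 0.0]
contact_force: [0.3, 0.2, 0.4]
gripper_width: 0.771
t: 21.3
eef_pos: [0.5021, 0.0136, 0.0441]
tool_rot: [0.0, 0.889, 0.457, 0.0]
contact_force: [0.1, -0.0, 0.4]
gripper_width: 0.777
t: 21.8
eef_pos: [0.5024, 0.0135, 0.0446]
tool_rot: [0.0, 0.788, 0.616, 0.0]
contact_force: [-1.7, 0.8, 6.1]
gripper_width: 0.585
t: 22.1
eef_pos: [0.5024, 0.0136, 0.0446]
tool_rot: [0.0, 0.788, 0.616, 0.0]
contact_force: [-0.9, -0.2, 6.5]
gripper_width: 0.585
tcp [0.5024 0.0136 0.0446] yaw 76.0360748477609 F [-0.9288 -0.2191  6.49  ] g 0.584747005418063 q7 1.3141195983829548
wcap [ 23.8 160.4] 3878 [  0 120  54  86] [ 0.4214 -0.0467  0.108 ] tool mm [-77.9869 -64.0019 -63.462 ]
wcap [ 19.9 355.6] 1838 [  0 297  45 123] [ 0.4932 -0.1009  0.108 ] tool mm [-113.3227   18.7353  -63.4202]
```

```bash
python3 -m handwheel '[{"grip":4.6,"tx":0,"ty":0,"tz":-1,"yaw":0},{"grip":4.6,"tx":0,"ty":0,"tz":-4,"yaw":0},{"grip":4.6,"tx":0,"ty":0,"tz":-5,"yaw":0},{"grip":4.6,"tx":0,"ty":0,"tz":-5,"yaw":0},{"grip":4.6,"tx":0,"ty":0,"tz":-5,"yaw":0}]' 80
python3 - <<'E'
from find import *
w=wcaps()
# view k pose: rebuild
H=np.array(read_camera("wrist")["hand_eye"]);a=np.radians(-13.87)
Rk=np.array([[np.cos(a),np.sin(a),0],[np.sin(a),-np.cos(a),0],[0,0,-1.]])
p=np.array([.5703,-.2923,.2494]);w.R=Rk@H[:3,:3];w.p=p+Rk@H[:3,3]
print("L rim",w.at(215.5,134.5,.086))
print("grip far end etc",w.at(90+392/2,412/2,.132),w.at(90+392/2,572/2,.164))
print("plate end carrier",w.at(90+395/2,178/2,.134),"stud",w.at(90+381/2,238/2,.1085),"shaker end",w.at(90+415/2,165/2,.122))
k=cv2.imread("pics/k.png");g=cv2.cvtColor(k,cv2.COLOR_BGR2GRAY)
r=slice(180,360);print("row268",g[268,170:340:4]);print("col252",g[190:360:4,252])
E
```

```text
t: 22.65
eef_pos: [0.5012, 0.0133, 0.2463]
tool_rot: [-0.0, 0.788, 0.616, -0.0]
contact_force: [1.0, 0.2, -1.9]
gripper_width: 0.583
tcp [0.5012 0.0133 0.2463] yaw 76.02424398623712 F [ 1.0141  0.2027 -1.8666] g 0.5828708734973668 q7 1.2264022386401554
wcap [175.5 130.4] 819 [159 116  34  30] [ 0.4184 -0.0593  0.108 ] tool mm [-90.3925 -62.6782 138.3208]
wcap [  9.6 403.9] 640 [  0 379  29  41] [ 0.7716 -0.6014  0.108 ] tool mm [-531.1776  411.0114  138.2235]
L rim [ 0.5267 -0.2234  0.086 ]
grip far end etc [ 0.5768 -0.295   0.132 ] [ 0.5628 -0.3507  0.164 ]
plate end carrier [ 0.6003 -0.2027  0.134 ] stud [ 0.5895 -0.2247  0.1085] shaker end [ 0.6101 -0.1983  0.122 ]
row268 [212 211 214 162 153 152  40  41  37  30 153  93  24  28  32  28  32  26
  30  31  30  29  31  31  30  29  33  29  31  28  29  26  33  25 121 147
 162  74  42  47 102 102 100]
col252 [210  82  17 133 154 132  29  18  28  21  32  30  26  32  26  29  31  29
  32  29  31  29  28  31  32  28  23  30  30  30  19 134 162  67  52 126
 167  63  47  46  42  52  46]
```

```bash
python3 -m handwheel '[{"grip":4.6,"tx":-3.74,"ty":1.34,"tz":0,"yaw":0},{"grip":4.6,"tx":-3.74,"ty":1.34,"tz":0,"yaw":0},{"grip":4.6,"tx":-3.74,"ty":1.34,"tz":0,"yaw":0},{"grip":4.6,"tx":-3.74,"ty":1.34,"tz":0,"yaw":0},{"grip":4.6,"tx":-3.74,"ty":1.34,"tz":0,"yaw":0}]' 80
python3 -m handwheel '[{"grip":4.6,"tx":-3.74,"ty":1.34,"tz":0,"yaw":0},{"grip":4.6,"tx":0,"ty":0,"tz":3,"yaw":0},{"grip":4.6,"tx":0,"ty":0,"tz":3,"yaw":0},{"grip":4.6,"tx":0,"ty":0,"tz":3,"yaw":0},{"grip":4.6,"tx":0,"ty":0,"tz":0,"yaw":0}]' 80
python3 -m handwheel '[{"grip":4.6,"tx":0,"ty":0,"tz":0,"yaw":0},{"grip":4.6,"tx":0,"ty":0,"tz":0,"yaw":0}]' 80
python3 - <<'E'
from find import *
w=wcaps();t=V("top");s=V("scene")
c=lambda i,x,y,w,h,k:cv2.resize(i[y:y+h,x:x+w],None,fx=k,fy=k,interpolation=cv2.INTER_CUBIC)
cv2.imwrite("pics/l.png",np.hstack([c(w.im,110,60,340,300,1.4),c(s.im,290,190,105,140,3)]))
E
```

```text
t: 23.25
eef_pos: [0.5213, -0.1854, 0.2435]
tool_rot: [-0.0, 0.788, 0.616, -0.0]
contact_force: [1.1, 0.0, -2.5]
gripper_width: 0.582
t: 23.75
eef_pos: [0.5224, -0.2221, 0.1497]
tool_rot: [-0.004, 0.788, 0.616, -0.003]
contact_force: [-0.6, 1.0, -2.6]
gripper_width: 0.582
t: 23.95
eef_pos: [0.527, -0.2239, 0.1556]
tool_rot: [0.001, 0.788, 0.616, 0.001]
contact_force: [-0.4, 0.5, -1.9]
gripper_width: 0.582
tcp [ 0.527  -0.2239  0.1556] yaw 76.05624042010292 F [-0.4373  0.451  -1.8778] g 0.5820663730765415 q7 1.7891533464115903
wcap [470.1  25.3] 1455 [448   4  45  43] [ 0.42   -0.0678  0.108 ] tool mm [ 125.7554 -141.566    47.2162]
wcap [ 11.  406.8] 393 [  0 393  30  27] [ 0.6951 -0.6388  0.108 ] tool mm [-362.1645  263.014    48.2289]
```

View pics/l.png

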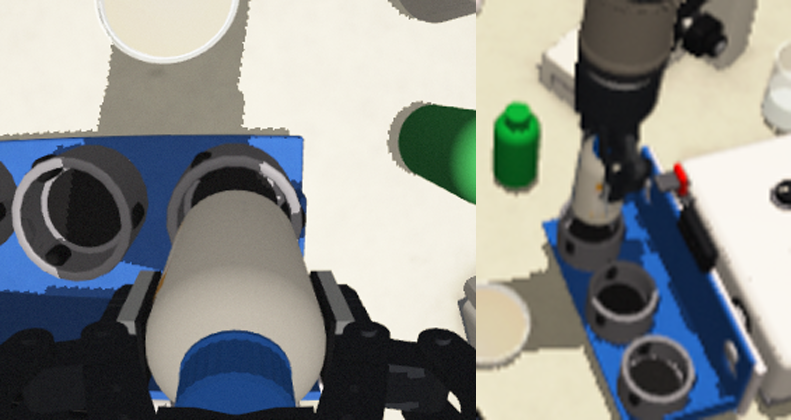

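The bottle hangs straight over the left socket, with its edges symmetric about the rim. I'll lower it in with small steps.

```bash
python3 -m handwheel '[{"grip":4.6,"tx":0,"ty":0,"tz":1,"yaw":0},{"grip":4.6,"tx":0,"ty":0,"tz":0.8,"yaw":0},{"grip":4.6,"tx":0,"ty":0,"tz":0,"yaw":0},{"grip":4.6,"tx":0,"ty":0,"tz":0,"yaw":0}]' 80
python3 -m handwheel '[{"grip":4.6,"tx":0,"ty":0,"tz":0.3,"yaw":0},{"grip":4.6,"tx":0,"ty":0,"tz":0.3,"yaw":0},{"grip":4.6,"tx":0,"ty":0,"tz":0.3,"yaw":0},{"grip":4.6,"tx":0,"ty":0,"tz":0,"yaw":0},{"grip":4.6,"tx":0,"ty":0,"tz":0,"yaw":0}]' 80
```

```text
t: 24.5
eef_pos: [0.5257, -0.2234, 0.1355]
tool_rot: [-0.0, 0.788, 0.616, -0.0]
contact_force: [-0.3, 0.3, -1.7]
gripper_width: 0.582
t: 25.0
eef_pos: [0.5258, -0.2235, 0.1268]
tool_rot: [-0.0, 0.788, 0.616, -0.0]
contact_force: [0.1, 0.5, -1.5]
gripper_width: 0.581
```

```bash
python3 -m handwheel '[{"grip":4.6,"tx":0,"ty":0,"tz":0.3,"yaw":8},{"grip":4.6,"tx":0,"ty":0,"tz":0.3,"yaw":-8},{"grip":4.6,"tx":0,"ty":0,"tz":0.3,"yaw":-8},{"grip":4.6,"tx":0,"ty":0,"tz":0.2,"yaw":8},{"grip":4.6,"tx":0,"ty":0,"tz":0,"yaw":0}]' 80
python3 -m handwheel '[{"grip":4.6,"tx":0,"ty":0,"tz":0.2,"yaw":8},{"grip":4.6,"tx":0,"ty":0,"tz":0.2,"yaw":-8},{"grip":4.6,"tx":0,"ty":0,"tz":0.2,"yaw":-8},{"grip":4.6,"tx":0,"ty":0,"tz":0.2,"yaw":8},{"grip":4.6,"tx":0,"ty":0,"tz":0,"yaw":0}]' 80
```

```text
t: 25.5
eef_pos: [0.5262, -0.2236, 0.1158]
tool_rot: [0.0, 0.788, 0.615, 0.0]
contact_force: [0.1, -0.7, -4.7]
gripper_width: 0.578
t: 26.0
eef_pos: [0.5263, -0.2237, 0.1079]
tool_rot: [0.0, 0.788, 0.616, -0.0]
contact_force: [1.4, -0.9, -5.1]
gripper_width: 0.585
```

```bash
python3 -m handwheel '[{"grip":4.6,"tx":0,"ty":0,"tz":0.1,"yaw":8},{"grip":4.6,"tx":0,"ty":0,"tz":0.1,"yaw":-8},{"grip":4.6,"tx":0,"ty":0,"tz":0.1,"yaw":-8},{"grip":4.6,"tx":0,"ty":0,"tz":0.1,"yaw":8},{"grip":4.6,"tx":0,"ty":0,"tz":0,"yaw":0}]' 80
python3 -m handwheel '[{"grip":4.6,"tx":0,"ty":0,"tz":0.1,"yaw":8},{"grip":4.6,"tx":0,"ty":0,"tz":0.1,"yaw":-8},{"grip":4.6,"tx":0,"ty":0,"tz":0,"yaw":-8},{"grip":4.6,"tx":0,"ty":0,"tz":0,"yaw":8},{"grip":4.6,"tx":0,"ty":0,"tz":0,"yaw":0}]' 80
```

```text
t: 26.5
eef_pos: [0.5263, -0.2237, 0.1041]
tool_rot: [0.0, 0.787, 0.617, 0.0]
contact_force: [0.9, 0.0, -3.0]
gripper_width: 0.582
t: 27.0
eef_pos: [0.5262, -0.2245, 0.1025]
tool_rot: [0.001, 0.787, 0.617, -0.0]
contact_force: [-1.7, -2.6, 0.7]
gripper_width: 0.582
```

```bash
python3 -m handwheel '[{"grip":4.6,"tx":0,"ty":0,"tz":0.1,"yaw":8},{"grip":4.6,"tx":0,"ty":0,"tz":0.1,"yaw":-8},{"grip":4.6,"tx":0,"ty":0,"tz":0,"yaw":-8},{"grip":4.6,"tx":0,"ty":0,"tz":0,"yaw":8},{"grip":4.6,"tx":0,"ty":0,"tz":0,"yaw":0}]' 80
python3 -m handwheel '[{"grip":4.6,"tx":0,"ty":0,"tz":0.1,"yaw":8},{"grip":4.6,"tx":0,"ty":0,"tz":0,"yaw":-8},{"grip":4.6,"tx":0,"ty":0,"tz":0,"yaw":0}]' 80
```

```text
t: 27.5
eef_pos: [0.5264, -0.2243, 0.102]
tool_rot: [0.001, 0.787, 0.617, 0.0]
contact_force: [-4.5, 0.1, 15.0]
gripper_width: 0.584
t: 27.8
eef_pos: [0.5259, -0.2253, 0.1019]
tool_rot: [0.001, 0.785, 0.619, -0.0]
contact_force: [-8.4, -0.7, 23.5]
gripper_width: 0.583
```

```bash
python3 -m handwheel '[{"grip":7,"tx":0,"ty":0,"tz":-0.3,"yaw":0},{"grip":7,"tx":0,"ty":0,"tz":0,"yaw":0},{"grip":7,"tx":0,"ty":0,"tz":0,"yaw":0},{"grip":7,"tx":0,"ty":0,"tz":-2,"yaw":0},{"grip":7,"tx":0,"ty":0,"tz":-4,"yaw":0}]' 
python3 -m handwheel '[{"grip":7,"tx":0,"ty":0,"tz":-4,"yaw":0},{"grip":8.5,"tx":0,"ty":0,"tz":-4.5,"yaw":0},{"grip":8.5,"tx":3.3,"ty":-3.56,"tz":0,"yaw":0},{"grip":8.5,"tx":3.3,"ty":-3.56,"tz":0,"yaw":0},{"grip":8.5,"tx":3.3,"ty":-3.56,"tz":0,"yaw":0}]' 
python3 -m handwheel '[{"grip":8.5,"tx":3.3,"ty":-3.56,"tz":0,"yaw":0},{"grip":8.5,"tx":0,"ty":0,"tz":0,"yaw":0},{"grip":8.5,"tx":0,"ty":0,"tz":0,"yaw":0},{"grip":8.5,"tx":0,"ty":0,"tz":0,"yaw":0}]' 
python3 -c "
from find import *
caps();w=wcaps();w2=wcaps(.166)
s=V('scene')
for x in blobs(s.im,(100,120,60),(125,255,255),25)[0]:
  if 250<x[0][0]<420: print('scene',x[0],x[1],s.at(*x[0],.166),s.at(*x[0],.106))
"
```

```text
t: 28.3
eef_pos: [0.524, -0.2222, 0.1596]
tool_rot: [-0.003, 0.787, 0.617, -0.002]
contact_force: [0.2, 0.3, -0.2]
gripper_width: 0.817
t: 28.8
eef_pos: [0.4453, -0.1003, 0.2469]
tool_rot: [0.0, 0.787, 0.617, 0.0]
contact_force: [0.6, 1.3, -0.1]
gripper_width: 0.994
t: 29.2
eef_pos: [0.4202, -0.0618, 0.2471]
tool_rot: [0.0, 0.788, 0.616, 0.0]
contact_force: [-0.4, -0.2, 1.0]
gripper_width: 0.996
cap top [433.1 190.4] 43 [ 0.5529 -0.4075  0.108 ]
cap top [372.9 197.2] 70 [ 0.5321 -0.2364  0.108 ]
tcp [ 0.4203 -0.0621  0.247 ] yaw 76.00189879315306 F [-0.1933  0.1873 -0.0087] g 0.9957038066447732 q7 1.338254136027313
wcap [278.2 193.8] 795 [264 178  30  33] [ 0.4163 -0.0607  0.108 ] tool mm [  0.4438  -4.2218 138.9818]
wcap [108.5 267. ] 1171 [ 45 256 119  32] [ 0.4487 -0.2552  0.108 ] tool mm [-180.4767   74.2285  139.0782]
wcap [197.7 317.3] 1339 [179 265  32  98] [ 0.5258 -0.1763  0.108 ] tool mm [-85.2494 129.9343 139.0598]
tcp [ 0.4203 -0.0622  0.2469] yaw 75.97235035127672 F [-0.3588  0.2375  0.024 ] g 0.9961094726730275 q7 1.337980753657943
wcap [278.3 193.9] 796 [264 178  30  33] [ 0.4029 -0.0574  0.166 ] tool mm [  0.4882 -17.9567  80.9105]
wcap [108.5 267.2] 1156 [ 45 257 119  31] [ 0.4286 -0.2119  0.166 ] tool mm [-143.2354   44.4335   80.985 ]
wcap [197.7 317.5] 1321 [179 265  32  98] [ 0.4899 -0.1493  0.166 ] tool mm [-67.6231  88.6579  80.9513]
scene [317.1 151.4] 69 [0.733  0.1546 0.166 ] [0.7773 0.2117 0.106 ]
scene [271.7 237.6] 60 [ 0.394  -0.1048  0.166 ] [ 0.4158 -0.0649  0.106 ]
scene [346.5 244.1] 30 [ 0.5715 -0.2364  0.166 ] [ 0.6051 -0.2052  0.106 ]
scene [330.6 249.2] 76 [ 0.5206 -0.2277  0.166 ] [ 0.5508 -0.196   0.106 ]
scene [353.7 293.5] 1890 [ 0.4899 -0.3757  0.166 ] [ 0.5181 -0.3538  0.106 ]
```

```bash
python3 - <<'E'
from find import *
t=V("top");s=V("scene");print("b1 cap",tri(t,(372.9,197.2),s,(330.6,248.5)))
E
python3 -m handwheel '[{"grip":8.5,"tx":0,"ty":-0.1,"tz":4.2,"yaw":0},{"grip":8.5,"tx":0,"ty":0,"tz":4.2,"yaw":0},{"grip":8.5,"tx":0,"ty":0,"tz":4.2,"yaw":0},{"grip":8.5,"tx":0,"ty":0,"tz":4.2,"yaw":0},{"grip":8.5,"tx":0,"ty":0,"tz":3.4,"yaw":0}]' &&
python3 -m handwheel '[{"grip":5,"tx":0,"ty":0,"tz":0,"yaw":0},{"grip":4.8,"tx":0,"ty":0,"tz":0,"yaw":0},{"grip":4.8,"tx":0,"ty":0,"tz":0,"yaw":0},{"grip":4.8,"tx":0,"ty":0,"tz":0,"yaw":0},{"grip":4.8,"tx":0,"ty":0,"tz":0,"yaw":0}]' 30 &&
python3 -m handwheel '[{"grip":6.6,"tx":0,"ty":0,"tz":0,"yaw":0},{"grip":6.6,"tx":0,"ty":0,"tz":0,"yaw":0},{"grip":6.6,"tx":0,"ty":0,"tz":0,"yaw":8.5},{"grip":6.6,"tx":0,"ty":0,"tz":0,"yaw":8.5},{"grip":6.6,"tx":0,"ty":0,"tz":0,"yaw":8.5}]' &&
python3 -m handwheel '[{"grip":6.6,"tx":0,"ty":0,"tz":0,"yaw":8.5},{"grip":6.6,"tx":0,"ty":0,"tz":0,"yaw":8.5},{"grip":6.6,"tx":0,"ty":0,"tz":0,"yaw":8.5},{"grip":6.6,"tx":0,"ty":0,"tz":0,"yaw":8.5},{"grip":6.6,"tx":0,"ty":0,"tz":0,"yaw":8.5}]' &&
python3 -m handwheel '[{"grip":6.6,"tx":0,"ty":0,"tz":0,"yaw":8.5},{"grip":6.6,"tx":0,"ty":0,"tz":0,"yaw":8.5},{"grip":5,"tx":0,"ty":0,"tz":0,"yaw":5},{"grip":4.6,"tx":0,"ty":0,"tz":0,"yaw":0},{"grip":4.6,"tx":0,"ty":0,"tz":0,"yaw":0}]' 80
python3 -m handwheel '[{"grip":4.6,"tx":0,"ty":0,"tz":0,"yaw":0},{"grip":4.6,"tx":0,"ty":0,"tz":0,"yaw":0},{"grip":4.6,"tx":0,"ty":0,"tz":0,"yaw":0}]' 80
python3 -c "
from find import *
wcaps()"
```

```text
b1 cap (array([ 0.5252, -0.2241,  0.1622]), np.float64(0.002558042224998611))
t: 30.0
eef_pos: [0.4183, -0.0612, 0.043]
tool_rot: [-0.0, 0.788, 0.616, -0.001]
contact_force: [0.5, -0.1, -0.3]
gripper_width: 0.991
t: 30.5
eef_pos: [0.4197, -0.0608, 0.0462]
tool_rot: [0.001, 0.788, 0.616, 0.001]
contact_force: [0.9, -0.4, 4.2]
gripper_width: 0.59
t: 31.0
eef_pos: [0.4189, -0.0609, 0.0452]
tool_rot: [-0.0, 0.906, 0.424, 0.0]
contact_force: [0.1, 0.4, 1.2]
gripper_width: 0.777
t: 31.5
eef_pos: [0.4188, -0.0608, 0.0451]
tool_rot: [-0.0, 0.998, 0.067, 0.0]
contact_force: [0.9, 0.2, 0.4]
gripper_width: 0.775
t: 32.0
eef_pos: [0.4191, -0.0607, 0.0455]
tool_rot: [-0.0, 0.993, -0.121, 0.0]
contact_force: [-1.0, 1.1, 9.3]
gripper_width: 0.581
t: 32.3
eef_pos: [0.4191, -0.0607, 0.0455]
tool_rot: [-0.001, 0.993, -0.121, 0.0]
contact_force: [-1.7, 0.2, 9.3]
gripper_width: 0.584
tcp [ 0.4191 -0.0607  0.0455] yaw -13.916742921416345 F [-1.7041  0.2299  9.3201] g 0.5835005803236862 q7 0.3219157781567358
wcap [533.2 363.8] 725 [509 349  51  33] [ 0.5256 -0.1128  0.108 ] tool mm [115.9609  24.8623 -62.4531]
```

```bash
python3 -m handwheel '[{"grip":4.6,"tx":0,"ty":0,"tz":-1,"yaw":0},{"grip":4.6,"tx":0,"ty":0,"tz":-4,"yaw":0},{"grip":4.6,"tx":0,"ty":0,"tz":-5,"yaw":0},{"grip":4.6,"tx":0,"ty":0,"tz":-5,"yaw":0},{"grip":4.6,"tx":0,"ty":0,"tz":-5,"yaw":0}]' 80 &&
python3 -m handwheel '[{"grip":4.6,"tx":2.05,"ty":4.32,"tz":0,"yaw":0},{"grip":4.6,"tx":2.05,"ty":4.32,"tz":0,"yaw":0},{"grip":4.6,"tx":2.05,"ty":4.32,"tz":0,"yaw":0},{"grip":4.6,"tx":2.05,"ty":4.32,"tz":0,"yaw":0},{"grip":4.6,"tx":2.05,"ty":4.32,"tz":0,"yaw":0}]' &&
python3 -m handwheel '[{"grip":4.6,"tx":2.05,"ty":4.32,"tz":0,"yaw":0},{"grip":4.6,"tx":2.05,"ty":4.32,"tz":0,"yaw":0},{"grip":4.6,"tx":0,"ty":0,"tz":0,"yaw":0},{"grip":4.6,"tx":0,"ty":0,"tz":0,"yaw":0},{"grip":4.6,"tx":0,"ty":0,"tz":0,"yaw":0}]'
python3 - <<'E'
from find import *
w=wcaps();caps();cv2.imwrite("pics/raw_m.png",w.im)
o=get_obs();p=o["eef_pos"];Rt=rot(o["tool_rot"]);print("togo tool mm",Rt.T@(np.array([.4853,-.389,p[2]])-p)*1000)
E
```

```text
t: 32.85
eef_pos: [0.4178, -0.0618, 0.2462]
tool_rot: [0.001, 0.993, -0.122, -0.001]
contact_force: [1.1, 3.1, -0.9]
gripper_width: 0.58
t: 33.35
eef_pos: [0.4661, -0.2964, 0.2449]
tool_rot: [-0.0, 0.993, -0.121, -0.0]
contact_force: [0.5, 0.6, -0.3]
gripper_width: 0.581
t: 33.85
eef_pos: [0.4851, -0.3876, 0.2447]
tool_rot: [-0.001, 0.993, -0.121, -0.0]
contact_force: [0.2, -0.3, -2.7]
gripper_width: 0.583
tcp [ 0.4851 -0.3876  0.2447] yaw -13.883816194037564 F [ 0.2494 -0.3286 -2.7449] g 0.5826619943845077 q7 0.7625186541586284
wcap [362.1  44.7] 253 [359  26   7  40] [ 0.5882 -0.2707  0.108 ] tool mm [  72.2194 -138.0151  136.823 ]
wcap [532.1  33.6] 233 [515  26  34  18] [ 0.7926 -0.272   0.108 ] tool mm [ 270.9678 -185.788   136.6843]
wcap [537.1 114.6] 2951 [515  45  45 140] [ 0.7776 -0.3606  0.108 ] tool mm [277.6034 -96.2278 136.5686]
wcap [357.3 196.4] 653 [351 143  13 111] [ 0.5547 -0.4022  0.108 ] tool mm [ 71.2653  -2.3158 136.6587]
wcap [535.1 331.7] 1110 [512 313  48  55] [ 0.7971 -0.6627  0.108 ] tool mm [369.0614 192.4078 136.1265]
cap top [427.6 189. ] 28 [ 0.5568 -0.3919  0.108 ]
cap top [372.9 197.2] 71 [ 0.5321 -0.2364  0.108 ]
togo tool mm [ 0.1118  2.0751 -0.0027]
```

```bash
python3 -m handwheel '[{"grip":4.6,"tx":0,"ty":0.15,"tz":3,"yaw":0},{"grip":4.6,"tx":0,"ty":0,"tz":3,"yaw":0},{"grip":4.6,"tx":0,"ty":0,"tz":3,"yaw":0},{"grip":4.6,"tx":0,"ty":0,"tz":1.6,"yaw":0},{"grip":4.6,"tx":0,"ty":0,"tz":0,"yaw":0}]' 80 &&
python3 -m handwheel '[{"grip":4.6,"tx":0,"ty":0,"tz":0.3,"yaw":0},{"grip":4.6,"tx":0,"ty":0,"tz":0.3,"yaw":0},{"grip":4.6,"tx":0,"ty":0,"tz":0.3,"yaw":0},{"grip":4.6,"tx":0,"ty":0,"tz":0,"yaw":0},{"grip":4.6,"tx":0,"ty":0,"tz":0,"yaw":0}]' 80
```

```text
t: 34.45
eef_pos: [0.4844, -0.3881, 0.1372]
tool_rot: [-0.001, 0.993, -0.12, -0.002]
contact_force: [-0.1, -0.4, -1.7]
gripper_width: 0.583
t: 34.95
eef_pos: [0.4855, -0.391, 0.1312]
tool_rot: [0.0, 0.993, -0.121, 0.001]
contact_force: [-0.9, 1.3, 5.3]
gripper_width: 0.582
```

It touches the rim at the expected rim height. The y reading is about 2 mm past the target, so I'll correct and retry.

```bash
python3 -m handwheel '[{"grip":4.6,"tx":0,"ty":0,"tz":-0.6,"yaw":0},{"grip":4.6,"tx":0,"ty":-0.2,"tz":0,"yaw":0},{"grip":4.6,"tx":0,"ty":0,"tz":0,"yaw":0},{"grip":4.6,"tx":0,"ty":0,"tz":0,"yaw":0},{"grip":4.6,"tx":0,"ty":0,"tz":0,"yaw":0}]' 80 &&
python3 -m handwheel '[{"grip":4.6,"tx":0,"ty":0,"tz":0.3,"yaw":0},{"grip":4.6,"tx":0,"ty":0,"tz":0.3,"yaw":0},{"grip":4.6,"tx":0,"ty":0,"tz":0.2,"yaw":0},{"grip":4.6,"tx":0,"ty":0,"tz":0,"yaw":0},{"grip":4.6,"tx":0,"ty":0,"tz":0,"yaw":0}]' 80
python3 -c "
from h import *
o=get_obs();print(o['eef_pos'],o['contact_force'],o['torque'])"
```

```text
t: 35.45
eef_pos: [0.4851, -0.3883, 0.1357]
tool_rot: [-0.0, 0.993, -0.121, -0.0]
contact_force: [0.1, 0.2, -1.7]
gripper_width: 0.579
t: 35.95
eef_pos: [0.4852, -0.3892, 0.13]
tool_rot: [-0.0, 0.993, -0.122, 0.001]
contact_force: [-3.9, 4.3, 16.4]
gripper_width: 0.585
[ 0.4852 -0.3892  0.13  ] [-3.9113  4.3469 16.3869] [1.1316 0.7302 0.1056]
```

```bash
python3 -m handwheel '[{"grip":4.6,"tx":0,"ty":0,"tz":-0.8,"yaw":0},{"grip":4.6,"tx":-0.15,"ty":-0.15,"tz":0,"yaw":0},{"grip":4.6,"tx":0,"ty":0,"tz":0,"yaw":0},{"grip":4.6,"tx":0,"ty":0,"tz":0,"yaw":0},{"grip":4.6,"tx":0,"ty":0,"tz":0,"yaw":0}]' 80 &&
python3 -m handwheel '[{"grip":4.6,"tx":0,"ty":0,"tz":0.3,"yaw":0},{"grip":4.6,"tx":0,"ty":0,"tz":0.3,"yaw":0},{"grip":4.6,"tx":0,"ty":0,"tz":0.1,"yaw":0},{"grip":4.6,"tx":0,"ty":0,"tz":0,"yaw":0},{"grip":4.6,"tx":0,"ty":0,"tz":0,"yaw":0}]' 80
python3 -c "
from h import *
o=get_obs();print(o['eef_pos'],o['contact_force'],o['torque'])"
```

```text
t: 36.45
eef_pos: [0.4841, -0.3864, 0.1355]
tool_rot: [-0.0, 0.993, -0.121, -0.0]
contact_force: [0.5, 0.3, -2.3]
gripper_width: 0.58
t: 36.95
eef_pos: [0.4838, -0.3866, 0.1288]
tool_rot: [-0.0, 0.993, -0.121, -0.0]
contact_force: [-0.7, -0.2, -2.4]
gripper_width: 0.582
[ 0.4838 -0.3866  0.1288] [-0.6985 -0.2447 -2.3668] [-0.0853  0.3599 -0.0232]
```

It's past the rim with no contact force. Now I'll twist it down.

```bash
python3 -m handwheel '[{"grip":4.6,"tx":0,"ty":0,"tz":0.3,"yaw":0},{"grip":4.6,"tx":0,"ty":0,"tz":0.2,"yaw":8},{"grip":4.6,"tx":0,"ty":0,"tz":0.2,"yaw":-8},{"grip":4.6,"tx":0,"ty":0,"tz":0,"yaw":0},{"grip":4.6,"tx":0,"ty":0,"tz":0,"yaw":0}]' 80 &&
python3 -m handwheel '[{"grip":4.6,"tx":0,"ty":0,"tz":0.2,"yaw":8},{"grip":4.6,"tx":0,"ty":0,"tz":0.2,"yaw":-8},{"grip":4.6,"tx":0,"ty":0,"tz":0.2,"yaw":-8},{"grip":4.6,"tx":0,"ty":0,"tz":0.2,"yaw":8},{"grip":4.6,"tx":0,"ty":0,"tz":0,"yaw":0}]' 80
python3 -m handwheel '[{"grip":4.6,"tx":0,"ty":0,"tz":0.2,"yaw":8},{"grip":4.6,"tx":0,"ty":0,"tz":0.2,"yaw":-8},{"grip":4.6,"tx":0,"ty":0,"tz":0.2,"yaw":-8},{"grip":4.6,"tx":0,"ty":0,"tz":0.2,"yaw":8},{"grip":4.6,"tx":0,"ty":0,"tz":0,"yaw":0}]' 80
```

```text
t: 37.45
eef_pos: [0.4828, -0.387, 0.1218]
tool_rot: [-0.0, 0.992, -0.123, -0.001]
contact_force: [-5.1, -1.6, -0.0]
gripper_width: 0.58
t: 37.95
eef_pos: [0.4836, -0.3868, 0.1136]
tool_rot: [0.0, 0.992, -0.124, -0.0]
contact_force: [-3.7, -1.8, -3.1]
gripper_width: 0.58
t: 38.45
eef_pos: [0.4837, -0.3869, 0.1057]
tool_rot: [0.0, 0.993, -0.122, -0.0]
contact_force: [-2.7, -1.4, -4.7]
gripper_width: 0.581
```

```bash
python3 -m handwheel '[{"grip":4.6,"tx":0,"ty":0,"tz":0.1,"yaw":8},{"grip":4.6,"tx":0,"ty":0,"tz":0.1,"yaw":-8},{"grip":4.6,"tx":0,"ty":0,"tz":0.1,"yaw":-8},{"grip":4.6,"tx":0,"ty":0,"tz":0,"yaw":8},{"grip":4.6,"tx":0,"ty":0,"tz":0,"yaw":0}]' 80
python3 -m handwheel '[{"grip":4.6,"tx":0,"ty":0,"tz":0.1,"yaw":8},{"grip":4.6,"tx":0,"ty":0,"tz":0.1,"yaw":-8},{"grip":4.6,"tx":0,"ty":0,"tz":0,"yaw":-8},{"grip":4.6,"tx":0,"ty":0,"tz":0,"yaw":8},{"grip":4.6,"tx":0,"ty":0,"tz":0,"yaw":0}]' 80
```

```text
t: 38.95
eef_pos: [0.484, -0.3874, 0.1035]
tool_rot: [0.001, 0.993, -0.121, 0.0]
contact_force: [-3.9, -1.7, 1.9]
gripper_width: 0.58
t: 39.45
eef_pos: [0.4834, -0.3863, 0.103]
tool_rot: [-0.001, 0.993, -0.121, -0.0]
contact_force: [-9.9, 6.1, 20.2]
gripper_width: 0.582
```

It's on the bottom. I'll release, rise clear, and check from both cameras.

```bash
python3 -m handwheel '[{"grip":7,"tx":0,"ty":0,"tz":-0.2,"yaw":0},{"grip":7,"tx":0,"ty":0,"tz":0,"yaw":0},{"grip":7,"tx":0,"ty":0,"tz":0,"yaw":0},{"grip":7,"tx":0,"ty":0,"tz":-2,"yaw":0},{"grip":7,"tx":0,"ty":0,"tz":-4,"yaw":0}]' 
python3 -m handwheel '[{"grip":7,"tx":0,"ty":0,"tz":-4,"yaw":0},{"grip":7,"tx":0,"ty":0,"tz":-4,"yaw":0},{"grip":7,"tx":0,"ty":0,"tz":-2,"yaw":0},{"grip":7,"tx":-2,"ty":-4,"tz":0,"yaw":0},{"grip":7,"tx":-2,"ty":-4,"tz":0,"yaw":0}]' 
python3 -m handwheel '[{"grip":7,"tx":-2,"ty":-4,"tz":0,"yaw":0},{"grip":7,"tx":-2,"ty":-4,"tz":0,"yaw":0},{"grip":7,"tx":-2,"ty":-4,"tz":0,"yaw":0},{"grip":7,"tx":0,"ty":0,"tz":0,"yaw":0},{"grip":7,"tx":0,"ty":0,"tz":0,"yaw":0}]'
python3 - <<'E'
from find import *
t=V("top");s=V("scene")
T=[x for x in blobs(t.im,(100,120,60),(125,255,255),20)[0]];S=[x for x in blobs(s.im,(100,120,60),(125,255,255),20)[0]]
for x in T: print("T",x[0],x[1],t.at(*x[0],.166))
for x in S:
    if 290<x[0][0]<420 and x[0][1]>200: print("S",x[0],x[1],s.at(*x[0],.16))
for x in T:
  for y in S:
    if x[1]<120 and y[1]<120:
      P,e=tri(t,x[0],s,y[0]-[0,.7])
      if e<.006 and .1<P[2]<.25: print("tri",x[0],y[0],P,e)
print(get_obs()["eef_pos"],get_obs()["contact_force"])
c=lambda i,x,y,w,h,k:cv2.resize(i[y:y+h,x:x+w],None,fx=k,fy=k,interpolation=cv2.INTER_CUBIC)
cv2.imwrite("pics/n.png",np.hstack([c(s.im,295,200,110,150,3.9),c(t.im,340,130,95,150,3.9)]))
E
```

```text
t: 39.95
eef_pos: [0.4835, -0.3847, 0.1609]
tool_rot: [-0.001, 0.993, -0.12, -0.002]
contact_force: [-0.2, 0.5, -0.0]
gripper_width: 0.823
t: 40.45
eef_pos: [0.4647, -0.2997, 0.2635]
tool_rot: [0.001, 0.993, -0.122, 0.001]
contact_force: [1.1, 1.7, 0.8]
gripper_width: 0.822
t: 40.95
eef_pos: [0.4371, -0.1696, 0.2633]
tool_rot: [-0.001, 0.993, -0.118, 0.001]
contact_force: [0.3, -0.8, 0.4]
gripper_width: 0.818
T [542.4  95.5] 407 [ 0.8109 -0.6913  0.166 ]
T [399.7  89.5] 58 [ 0.8243 -0.2991  0.166 ]
T [227.3 115.2] 95 [0.7484 0.1742 0.166 ]
T [369.3 173.8] 22 [ 0.5898 -0.2144  0.166 ]
T [391.9 192.7] 784 [ 0.5387 -0.2755  0.166 ]
T [432.3 190.2] 43 [ 0.5464 -0.3852  0.166 ]
T [372.7 194.7] 26 [ 0.5328 -0.2234  0.166 ]
T [434.  213.7] 59 [ 0.4826 -0.3889  0.166 ]
S [346.6 244. ] 31 [ 0.5754 -0.2331  0.16  ]
S [330.6 249.2] 76 [ 0.5236 -0.2245  0.16  ]
S [353.5 293.4] 1871 [ 0.4924 -0.373   0.16  ]
tri [399.7  89.5] [426.  235.8] [ 0.8389 -0.3109  0.1179] 0.004793317743735942
tri [369.3 173.8] [346.6 244. ] [ 0.5925 -0.2194  0.1362] 0.004485821664607754
[ 0.4365 -0.1728  0.2636] [ 0.5506 -0.3847  0.6481]
```

View pics/n.png

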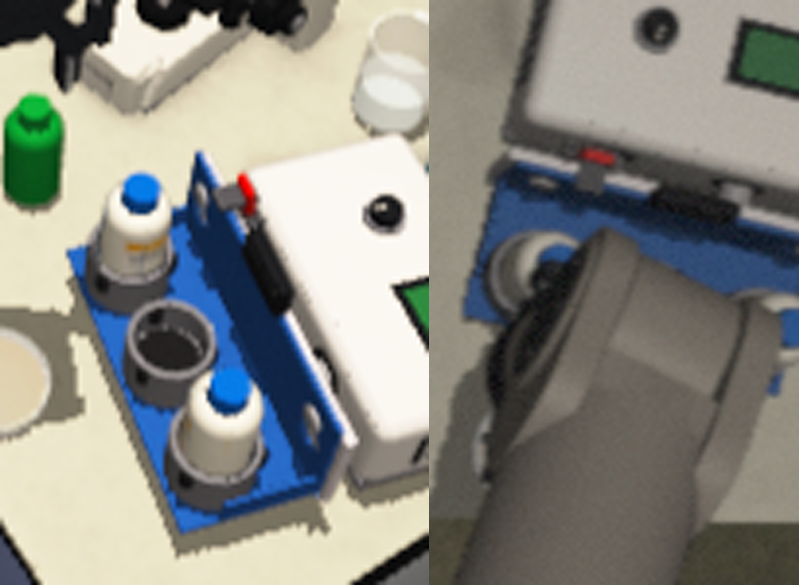

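The final view shows both bottles upright and equally deep in the left and right sockets, the caps at (141,192) and (230,390). The latch nose is over the carrier. I'll make one numeric depth check on both, then hand in.

Run:
```python
from find import *
t=V("top");s=V("scene")
b,m=blobs(s.im[280:310,340:370],(100,200,150),(125,255,255),10);print(b)
c=[x for x in b if 20<x[1]<120]
if c: print("b2",tri(t,(434,213.7),s,c[0][0]+[340,280]-[0,1.5]))
print("b1",tri(t,(372.9,197.2),s,(330.6,247.7)))
print(get_obs()["contact_force"],get_obs()["t"])
```

```text
[(array([13.1, 13.3]), 145, array([ 8,  0, 11, 24], dtype=int32)), (array([23.8, 26.6]), 20, array([22, 22,  5,  8], dtype=int32))]
b1 (array([ 0.5251, -0.2235,  0.1655]), np.float64(0.0021993230235488473))
[0.0549 0.1359 0.0364] 41.15
```

Run:
```python
from find import *
t=V("top");s=V("scene")
print("b2",tri(t,(434,213.7),s,(353.9,298.4)))
hand_in()
```

```text
b2 (array([ 0.4818, -0.3881,  0.167 ]), np.float64(0.0016114924799747411))
the job is handed in; nothing more can be done
```

The carrier hangs locked on both studs, the latch is shut over it, and both white bottles stand in the left and right sockets. I handed the job in at about 41 s of robot time; it reports no verdict.

- **Bottles present:** there were only two to load. The other blue-capped bottle, by the microscopes, has a spout and stands on a device, so I left it and the green look-alike alone.
- **Carrier:** it came to rest about 34 mm above the bench (33–35 wanted), worked out from the gripper height. Both stud heads showed through the keyholes.
- **Latch:** the lever met a hard stop at about 15 N. In the image it sat at 14.4 mm against 14.7 mm expected when shut, with the nose over the carrier's top.
- **Bottles:** each was twisted down until it stopped at the expected floor height with 20 to 24 N of push. The two camera views put the cap tops at 165.5 and 167 mm, where 166 mm is fully home. The cameras are only good to about 2 mm, so the depth rests mainly on the firm stop.
- **Snags:** the second bottle touched the socket rim twice and went in after shifts of about 2 mm. Part of the latch push also showed an unexplained upward force of about 10 N, which went away.
- **Not re-measured:** I didn't check the flask and timer at the end, but the arm did not work near them after picking up the carrier. In the last check the wrist force was near zero and the gripper was clear of everything.

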